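# Hang the stirring rods on the drying carriage

## Task

Fold the drying stand's white dust cover right back so that its two panels lie flat against each other. Then pull every stirring rod out of the wooden holder and hang it upright by its handle in a slot of the aluminium carriage while that stands at its loading end, one rod to a slot, any slot, well in from the slot's mouth. Last, slide the loaded carriage along its rail fully home against the far stop, with the rods still hanging and the cover still folded, and leave the other things on the bench where they are.

Things in the scene. Friction and masses are not known exactly. Their poses are not given: they have to be found in the camera images.
- block: Wooden holder, a block 50 x 246 x 96 mm (its x, y, z), loose on the bench. Origin: centre of its underside; long side along its y. Five square wells 30 x 30 mm in a row along y at y = +92, +46, 0, -46, -92 mm, open at the top, floor 8 mm above the underside.
- cover_hinge (a point): Top of the hinge line that joins the white folding cover's first panel to the stand, 123 mm above the bench. Fixed to the first panel and turns with it.
- cover_grip (a point): Middle of the steel pin (12 mm thick, from 123 to 173 mm above the bench) on the free edge of the cover's second panel. Panels upright, each 140 mm wide, 8 mm thick, tops at 123 mm. Pushing the pin level and straight towards the hinge line (along +y of the slots, under 5 N) folds them, their middle edge coming out towards the robot; folded, the pin is within 15 mm of the hinge line.
- cover (a joint): Angle of the cover's first panel from the track, rad: 0 = both panels stretched out in line, 1.55 = the hard stop with the panels folded flat on each other. Starts near 0.4. Stays where it is left.
- carriage (a joint): Travel of the aluminium carriage along its rail, m: 0 = loading end (behind the folding cover), 0.200 = hard stop at the far end. Grows as it moves along -y of the slot frames. About 2.5 N of friction; stays where it is left.
- carriage_grip (a point): Middle of the upright black handle post of the carriage (16 mm diameter, 55 mm tall, its foot level with the comb's top), at the end of the comb away from the cover's hinge. Moves with the carriage, same axes as the slots.
- slot0 (a point): Seat of slot 0 (of 5) on the top face of the carriage's comb, 150 mm above the bench; moves with it. -x points to the slot's open mouth on the robot's side, +y along the rail to the cover's hinge. Slot 16 mm wide, open 28 mm ahead of the seat, closed 12 mm behind; pitch 46 mm; plate 10 mm thick. Free below down to 15 mm above the bench; nothing near stands above the comb but hung rods and the handle post.
- slot1 (a point): Seat of slot 1 (of 5) on the top face of the carriage's comb, 150 mm above the bench; moves with it. -x points to the slot's open mouth on the robot's side, +y along the rail to the cover's hinge. Slot 16 mm wide, open 28 mm ahead of the seat, closed 12 mm behind; pitch 46 mm; plate 10 mm thick. Free below down to 15 mm above the bench; nothing near stands above the comb but hung rods and the handle post.
- slot2 (a point): Seat of slot 2 (of 5) on the top face of the carriage's comb, 150 mm above the bench; moves with it. -x points to the slot's open mouth on the robot's side, +y along the rail to the cover's hinge. Slot 16 mm wide, open 28 mm ahead of the seat, closed 12 mm behind; pitch 46 mm; plate 10 mm thick. Free below down to 15 mm above the bench; nothing near stands above the comb but hung rods and the handle post.
- slot3 (a point): Seat of slot 3 (of 5) on the top face of the carriage's comb, 150 mm above the bench; moves with it. -x points to the slot's open mouth on the robot's side, +y along the rail to the cover's hinge. Slot 16 mm wide, open 28 mm ahead of the seat, closed 12 mm behind; pitch 46 mm; plate 10 mm thick. Free below down to 15 mm above the bench; nothing near stands above the comb but hung rods and the handle post.
- slot4 (a point): Seat of slot 4 (of 5) on the top face of the carriage's comb, 150 mm above the bench; moves with it. -x points to the slot's open mouth on the robot's side, +y along the rail to the cover's hinge. Slot 16 mm wide, open 28 mm ahead of the seat, closed 12 mm behind; pitch 46 mm; plate 10 mm thick. Free below down to 15 mm above the bench; nothing near stands above the comb but hung rods and the handle post.
- rod0_mid (a point): Stirring rod 0 (may be absent): point half-way along its 180 mm length, z up to its handle. Steel foot disc 24 mm wide, 6 mm thick; steel shaft 8 mm; round wooden handle 28 mm thick from 25 to 90 mm above this point, whose flat underside is the shoulder it hangs by. 0.07 to 0.14 kg. At the start it stands foot down in a well of the holder, handle up and out.
- rod1_mid (a point): Stirring rod 1 (may be absent): point half-way along its 180 mm length, z up to its handle. Steel foot disc 24 mm wide, 6 mm thick; steel shaft 8 mm; round wooden handle 28 mm thick from 25 to 90 mm above this point, whose flat underside is the shoulder it hangs by. 0.07 to 0.14 kg. At the start it stands foot down in a well of the holder, handle up and out.
- rod2_mid (a point): Stirring rod 2 (may be absent): point half-way along its 180 mm length, z up to its handle. Steel foot disc 24 mm wide, 6 mm thick; steel shaft 8 mm; round wooden handle 28 mm thick from 25 to 90 mm above this point, whose flat underside is the shoulder it hangs by. 0.07 to 0.14 kg. At the start it stands foot down in a well of the holder, handle up and out.
- rod3_mid (a point): Stirring rod 3 (may be absent): point half-way along its 180 mm length, z up to its handle. Steel foot disc 24 mm wide, 6 mm thick; steel shaft 8 mm; round wooden handle 28 mm thick from 25 to 90 mm above this point, whose flat underside is the shoulder it hangs by. 0.07 to 0.14 kg. At the start it stands foot down in a well of the holder, handle up and out.
- rod4_mid (a point): Stirring rod 4 (may be absent): point half-way along its 180 mm length, z up to its handle. Steel foot disc 24 mm wide, 6 mm thick; steel shaft 8 mm; round wooden handle 28 mm thick from 25 to 90 mm above this point, whose flat underside is the shoulder it hangs by. 0.07 to 0.14 kg. At the start it stands foot down in a well of the holder, handle up and out.
- rosette: Bystander, to be left alone: plaster rosette 76 mm wide, 22 mm tall. Origin: underside.
- spatula: Bystander, to be left alone: spatula with wooden handle, 200 mm long. Origin: underside.
- pencil_pot: Bystander, to be left alone: grey pot, 76 mm wide, 100 mm tall, with pencils in it. Origin: underside.
- sanding_block: Bystander, to be left alone: cork sanding block 100 x 60 x 30 mm. Origin: underside.

How it is judged:
On the way, in this order (a step that is already met when the one before it is completed fails the run):
1. the cover is folded, its panels flat against each other (value of joint cover above 1.48 rad), for 0.2 s.
2. every rod hangs in a slot of the carriage, which is at its loading end (x of rod0_mid in the frame of slot2 between -0.016 and 0.014 m and z of rod0_mid in the frame of slot2 between -0.032 and -0.019 m and angle between each of rod0_mid, rod1_mid, rod2_mid, rod3_mid, rod4_mid's own z axis and vertical below 0.15 rad and x of rod1_mid in the frame of slot2 between -0.016 and 0.014 m and z of rod1_mid in the frame of slot2 between -0.032 and -0.019 m and x of rod2_mid in the frame of slot2 between -0.016 and 0.014 m and z of rod2_mid in the frame of slot2 between -0.032 and -0.019 m and x of rod3_mid in the frame of slot2 between -0.016 and 0.014 m and z of rod3_mid in the frame of slot2 between -0.032 and -0.019 m and x of rod4_mid in the frame of slot2 between -0.016 and 0.014 m and z of rod4_mid in the frame of slot2 between -0.032 and -0.019 m and value of joint carriage below 0.06 m), for 0.2 s.
3. the carriage is at the far stop (value of joint carriage above 0.193 m), for 0.2 s.
At the end, for the whole second after the job is handed in: The cover is folded to more than 1.48 rad (flat at 1.55), the carriage is within 7 mm of its far stop, and every rod hangs at rest in a slot: centre line no more than 16 mm ahead of or 14 mm behind the slot's seat, handle underside within 7 mm of the comb's top, upright within 0.15 rad (value of joint cover above 1.48 rad and value of joint carriage above 0.193 m and x of rod0_mid in the frame of slot2 between -0.016 and 0.014 m and z of rod0_mid in the frame of slot2 between -0.032 and -0.019 m and angle between each of rod0_mid, rod1_mid, rod2_mid, rod3_mid, rod4_mid's own z axis and vertical below 0.15 rad and x of rod1_mid in the frame of slot2 between -0.016 and 0.014 m and z of rod1_mid in the frame of slot2 between -0.032 and -0.019 m and x of rod2_mid in the frame of slot2 between -0.016 and 0.014 m and z of rod2_mid in the frame of slot2 between -0.032 and -0.019 m and x of rod3_mid in the frame of slot2 between -0.016 and 0.014 m and z of rod3_mid in the frame of slot2 between -0.032 and -0.019 m and x of rod4_mid in the frame of slot2 between -0.016 and 0.014 m and z of rod4_mid in the frame of slot2 between -0.032 and -0.019 m and linear speed of each of rod0, rod1, rod2, rod3, rod4 below 0.05 m/s); the robot touches nothing.
It fails at once if one of the bystanders is moved more than 30 mm (distance of any of rosette, spatula, pencil_pot, sanding_block from where it was at the start of the episode above 0.03 m).
Of rod0, rod1, rod2, rod3, rod4 only 3 to 5 are there at a start; the rules pass over those that are not, and their reading is None.
At some moment in a run one of block may be knocked a few centimetres aside while the robot is not near it.
It also fails if it takes over 208 s, if anything falls off the work surface, if the arm or the gripper's body presses on something with over 40 N, if the wrist force passes 120 N, or if a joint passes its speed limit or range.

## Robot

A 7-joint arm with a two-finger parallel gripper is mounted at the origin on the work surface. World frame = base frame: x ahead of the robot, y to its left, z up, the work surface at z = 0. Lengths are in m, angles in rad, forces in N, time in s.
With the tool pointing down it reaches from about 0.425 to 0.925 m from the base axis. Payload 6.8 kg.
Tool frame: the origin (TCP) lies at the very end of the fingers, on their centre line; the grasp point (between the pads) lies 19 mm behind it (r.tcp_to_grasp is the distance from the TCP to the grasp point, in m); z points along the fingers, y is the line along which they close (so a half turn about z gives the same grasp; the last joint's range is limited). The gripper opens to 85 mm and grips with 20 to 120 N. Pads are 22 mm wide; open, the fingers measure 114 mm over their backs; the gripper's body (76 mm by 85 mm) begins 54 mm behind the grasp point. The pads swing forward as they close: fully open they stand 13 mm farther back than shut.
Start: joints at [-1.302, 0.477, 0.022, 1.555, -0.011, 1.109, -0.083], TCP at [0.248, 0.628, 0.231] pointing down, gripper open.
Joint ranges: [-2.96, 2.96], [-0.34, 2.1], [-1.41, 1.46], [0.24, 2.44], [-1.37, 4.51], [0.17, 1.92], [-2.96, 2.96]. Speed limits (rad/s): [2.39, 2.39, 3.14, 3.14, 3.14, 3.14, 3.14].

## Interface

Orientations are given as a rotation vector (axis times angle).
In Python, from bench import r gives the robot as it stands.
- The arm moves only by the tool step_arm, never from a script. Its argument "moves" is a list of rows, each a list of 7 numbers: the shift along the tool's x, y, z in mm, then the turn, a rotation vector about the tool's x, y, z in rad, then the finger opening in mm, from 0 to 85.4. A call has 1 to 8 rows; each row is the pose to reach, as a shift and turn from the pose commanded when the call began, along the tool's axes at that moment; what a row does not reach only later rows make up. A row lasts 1/10 s, in which the tool goes at most 50 mm and 8.59 degrees, less where a joint would pass 70% of its speed; a pose out of reach is approached as far as the arm can. A call with a gripper value outside its range is refused whole. The fingers move at their own pace and stop on an object; "grip_force" is the grip in N (left out, the last holds). Time passes only in rows, so rows that repeat a pose let the fingers close. It gives the time, the measured TCP pose, the force, the opening and the grip force at its end, in the units of the state.
- r.get_obs(): the state, without advancing time (a new reading comes with each control period).
- r.grab_frame(name): name is "side" or "top" or "wrist"; returns a dict with "image" (480x640x3 uint8, red, green, blue), "depth" (480x640 float32, m along the optical axis (not along the pixel's ray), 0 where there is no reading), "mtx" (3x3 intrinsics, pixels), "rvec" (rotation vector, rad) and "tvec" (3), from world to camera coordinates, as OpenCV has them. Camera axes: x right, y down, z forward; pixel columns grow to the right and rows downward; lengths in m; the calibration is good to about 2 mm. A picture is of the moment at which its call begins.
- r.hand_in(): hands the job in; it is judged then, once.
The state is a dict: "clock": time; "joints": joint angles; "qvel": joint speeds; "tau": joint torques, N m; "tcp_pos": TCP position; "orientation": TCP orientation; "contact_force": force on the tool from outside, world axes, zero at the start; "moment": the same for the moment, N m; "grip_width": finger opening in m; "gripper_force": force on a finger pad.
Only numpy, scipy, OpenCV 4.12 (cv2) and the standard library are available. Lean on these libraries where they do the work, as an engineer would, in place of code of your own. Each camera call takes 0.05 s, during which the arm holds its last target. There are 200 camera calls.

## Working session

There is one attempt and no reset: what is moved stays moved. The work goes in short steps, Python scripts to look and compute and a tool call to move; the robot and the scene stay as the last step left them, time stands still between calls to the robot, and variables do not carry over. Pictures are saved under pics/ and viewed, at most 14 in all, crops included, and the job is handed in when it is done.

Besides the shell and the picture viewer there is one more tool, called after ">>>" as a command line: name --pt "numbers of a row" for each row, then --argument value for the rest. step_arm: Moves the arm, as the interface text tells. Its arguments: {"type":"object","properties":{"moves":{"type":"array","items":{"type":"array","items":{"type":"number"}}},"grip_force":{"type":"number"}},"required":["moves"]}

```bash
ls; mkdir -p pics; cat > h.py <<'E'
import numpy as np, cv2, sys
from bench import r
from scipy.spatial.transform import Rotation as R
def grab(n):
    f=r.grab_frame(n); return f
def cloud(f):
    d=f["depth"]; K=f["mtx"]; v,u=np.mgrid[0:480,0:640]
    P=np.stack([(u-K[0,2])/K[0,0]*d,(v-K[1,2])/K[1,1]*d,d],-1)
    M=cv2.Rodrigues(np.array(f["rvec"],float))[0]
    W=(P-np.array(f["tvec"]).reshape(3))@M
    W[d<=0]=np.nan
    return W
def save(f,n): cv2.imwrite("pics/"+n+".png",f["image"][:,:,::-1])
E
python3 - <<'E'
from h import *
o=r.get_obs(); print({k:np.round(v,3) for k,v in o.items()})
for n in("side","top"):
    f=grab(n); save(f,n+"0"); np.savez(n+"0.npz",**f)
E
```

```text
pics
{'clock': np.float64(0.0), 'joints': array([-1.302,  0.478,  0.022,  1.556, -0.011,  1.109, -0.083]), 'qvel': array([-0.001,  0.001, -0.   , -0.001, -0.   , -0.001,  0.   ]), 'tau': array([-0.0000e+00, -5.9643e+01,  1.6080e+00, -2.8119e+01,  1.3000e-02,
        9.0000e-03,  0.0000e+00]), 'tcp_pos': array([0.248, 0.627, 0.23 ]), 'orientation': array([-5.880e-01, -3.086e+00,  3.000e-03]), 'contact_force': array([-0.12 ,  0.381, -0.296]), 'moment': array([-0.017,  0.011, -0.003]), 'gripper_force': np.float64(0.0), 'grip_width': np.float64(0.085)}
```

View pics/top0.png

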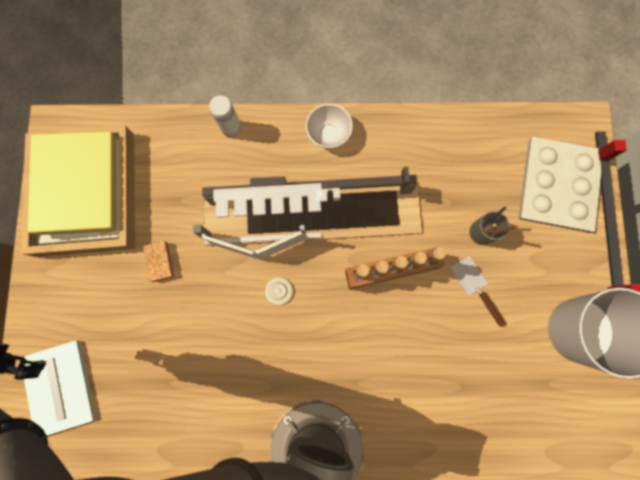

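View pics/side0.png

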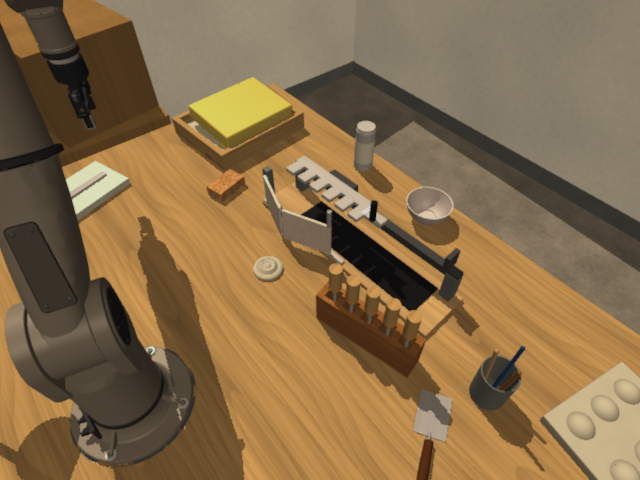

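The top view shows rods at about (363,270), (382,267), (401,262), (420,258), (439,254), so there are five. The hinge is at (200,230) and the cover pin at (303,232). The comb runs from (217,205) to (325,195), with its slot mouths facing down in the image, which is towards the robot. The side view shows the post at (374,211).

```bash
python3 - <<'E'
from h import *
top=dict(np.load("top0.npz")); W=cloud(top)
def blobs(W,zlo,zhi,box,mn=4):
    m=((W[...,2]>zlo)&(W[...,2]<zhi)&(W[...,0]>box[0])&(W[...,0]<box[1])&(W[...,1]>box[2])&(W[...,1]<box[3])).astype(np.uint8)
    n,l,s,c=cv2.connectedComponentsWithStats(m,connectivity=4)
    for i in range(1,n):
        if s[i,4]>=mn:
            p=W[l==i]; print(np.round(c[i]),s[i,4],"mean",np.round(p.mean(0),4),"min",np.round(p.min(0),3),"max",np.round(p.max(0),3))
print("px size",W[200,301]-W[200,300])
box=(0.3,0.9,-0.5,0.4)
print("rods");blobs(W,.175,.2,box)
print("pin/post");blobs(W,.155,.172,box);blobs(W,.172,.23,box)
print("comb");blobs(W,.142,.156,box)
print("cover");blobs(W,.112,.130,box)
print("block");blobs(W,.09,.1,box)
for n in ["side0"]:
    Ws=cloud(dict(np.load(n+".npz")))
    print("side pin");blobs(Ws,.125,.18,(0.4,.62,-.1,.4));print("rods");blobs(Ws,.15,.2,(0.3,.62,-.5,-.05));print("post");blobs(Ws,.155,.23,(0.58,.9,-.3,.4))
img=top["image"][160:300,180:460]; cv2.imwrite("pics/t1.png",cv2.resize(img,(784,392),interpolation=cv2.INTER_CUBIC)[:,:,::-1])
E
```

```text
px size [ 0.00015929 -0.00245208 -0.00063299]
rods
[330. 197.] 15 mean [ 0.6174 -0.0361  0.1882] min [ 0.615 -0.044  0.178] max [ 0.62  -0.029  0.196]
[439. 253.] 127 mean [ 0.4812 -0.2913  0.1869] min [ 0.468 -0.307  0.175] max [ 0.495 -0.278  0.192]
[420. 257.] 125 mean [ 0.4712 -0.2471  0.1869] min [ 0.458 -0.261  0.175] max [ 0.486 -0.234  0.193]
[401. 261.] 124 mean [ 0.4608 -0.2023  0.187 ] min [ 0.448 -0.216  0.176] max [ 0.474 -0.189  0.192]
[382. 266.] 122 mean [ 0.4492 -0.1575  0.1869] min [ 0.436 -0.172  0.175] max [ 0.462 -0.144  0.193]
[363. 270.] 118 mean [ 0.4409 -0.1129  0.1875] min [ 0.427 -0.127  0.175] max [ 0.455 -0.099  0.193]
pin/post
[329. 199.] 12 mean [ 0.6175 -0.0346  0.1633] min [ 0.615 -0.041  0.155] max [ 0.621 -0.029  0.172]
[504. 208.] 10 mean [ 0.5928 -0.458   0.1659] min [ 0.591 -0.462  0.156] max [ 0.596 -0.455  0.171]
[494. 224.] 5 mean [ 0.5544 -0.4311  0.1709] min [ 0.553 -0.433  0.168] max [ 0.556 -0.428  0.172]
[302. 226.] 6 mean [0.5479 0.0321 0.1714] min [0.547 0.029 0.171] max [0.552 0.036 0.172]
[493. 226.] 5 mean [ 0.5501 -0.4304  0.1653] m
[... 9402 characters left out ...]
2]
[392. 309.] 297 mean [ 0.4674 -0.2483  0.1792] min [ 0.457 -0.26   0.15 ] max [ 0.487 -0.231  0.194]
[412. 321.] 309 mean [ 0.4775 -0.292   0.1792] min [ 0.467 -0.304  0.15 ] max [ 0.497 -0.276  0.192]
[520. 350.] 47 mean [ 0.593  -0.4567  0.1643] min [ 0.589 -0.46   0.15 ] max [ 0.599 -0.453  0.176]
[494. 353.] 43 mean [ 0.5506 -0.43    0.1653] min [ 0.547 -0.434  0.15 ] max [ 0.554 -0.425  0.176]
[517. 374.] 46 mean [ 0.5473 -0.4794  0.1655] min [ 0.545 -0.483  0.15 ] max [ 0.551 -0.475  0.176]
post
[366. 126.] 5 mean [0.8722 0.2451 0.1557] min [0.867 0.241 0.155] max [0.877 0.248 0.157]
[373. 210.] 133 mean [ 0.6207 -0.0363  0.1869] min [ 0.615 -0.043  0.156] max [ 0.633 -0.027  0.209]
```

View pics/t1.png

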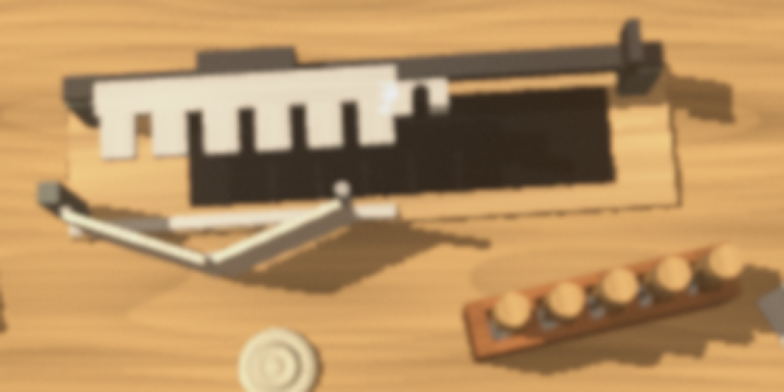

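```bash
cat >> h.py <<'E'
def plan(x,y,z,yaw):
    """tool-frame shift (mm) + turn to TCP at xyz pointing down, tool y at angle yaw from world x"""
    o=r.get_obs(); C=R.from_rotvec(o["orientation"]); p=np.array(o["tcp_pos"])
    ty=np.array([np.cos(yaw),np.sin(yaw),0]); tz=np.array([0,0,-1.]); tx=np.cross(ty,tz)
    T=R.from_matrix(np.stack([tx,ty,tz],1))
    return np.round(C.inv().apply(np.array([x,y,z])-p)*1000,1),np.round((C.inv()*T).as_rotvec(),3)
E
python3 - <<'E'
from h import *
W=cloud(dict(np.load("top0.npz"))); Ws=cloud(dict(np.load("side0.npz")))
for nm,w in(("top",W),("side",Ws)):
    m=(w[...,2]>.146)&(w[...,2]<.157)&(w[...,0]>.57)&(w[...,0]<.66)&(w[...,1]>-.02)&(w[...,1]<.27)
    P=w[m]; print(nm,len(P),np.median(P[:,2]))
    # yaw scan: teeth periodicity, use occupancy in front band
    best=None
    for yaw in np.arange(-.02,.121,.005):
        ux=np.array([np.cos(yaw),np.sin(yaw)]); uy=np.array([-np.sin(yaw),np.cos(yaw)])
        a=P[:,:2]@ux; b=P[:,:2]@uy; a0=np.percentile(a,1)
        f=(a<a0+.028); z=np.exp(2j*np.pi*b[f]/.046).mean()
        # front sharpness
        if best is None or abs(z)>best[0]: best=(abs(z),yaw,np.angle(z)/2/np.pi*.046,a0)
    print("yaw by teeth",best)
    # front edge line fit: min x of each tooth
    fr=[]
    for c in np.arange(.0038,.25,.0459):
        q=P[abs(P[:,1]-c)<.01]; fr.append((c,np.percentile(q[:,0],2)))
    k=np.polyfit(*np.array(fr).T,1); print("front edge slope,x0",k)
    yaw=np.arctan(-k[0]); ux=np.array([np.cos(yaw),np.sin(yaw)]); uy=np.array([-np.sin(yaw),np.cos(yaw)])
    a=P[:,:2]@ux;b=P[:,:2]@uy;a0=k[1]*np.cos(yaw)
    f=(a<a0+.028); z=np.exp(2j*np.pi*b[f]/.046).mean(); ph=np.angle(z)/2/np.pi*.046
    print("yaw",yaw,"b range",np.percentile(b[f],[1,99]),"slot phase",ph+.023, "b gap check")
    nb=[ (round(s,4), (ux*(a0+.028)+uy*s).round(4)) for s in ph+.023+.046*np.arange(-1,8) if b.min()<s<b.max()]
    for s in nb: print(s)
m=(W[...,0]>.5)&(W[...,0]<.58)&(W[...,1]>-.05)&(W[...,1]<.02)
print("zone between z", np.percentile(W[m][:,2],[5,50,95,99]))
print(plan(.548,-.02,.23,.06))
E
```

```text
top 2333 0.14968424682173057
yaw by teeth (np.float64(0.4176199981452314), np.float64(0.020000000000000007), np.float64(-0.009581556996234917), np.float64(0.5864792978438963))
front edge slope,x0 [-0.05954544  0.59443018]
yaw 0.0594752111874325 b range [-0.04827527  0.2110821 ] slot phase 0.03537339048423176 b gap check
(np.float64(-0.0106), array([0.6209, 0.0263]))
(np.float64(0.0354), array([0.6182, 0.0722]))
(np.float64(0.0814), array([0.6154, 0.1182]))
(np.float64(0.1274), array([0.6127, 0.1641]))
(np.float64(0.1734), array([0.61, 0.21]))
side 1807 0.15212358596138623
yaw by teeth (np.float64(0.34042443693700325), np.float64(-0.0049999999999999975), np.float64(0.006300244208412704), np.float64(0.5810810519984512))
front edge slope,x0 [-0.05657244  0.59391101]
yaw 0.056512199669969 b range [-0.04658959  0.21453698] slot phase 0.038138175554011805 b gap check
(np.float64(-0.0079), array([0.6204, 0.0272]))
(np.float64(0.0381), array([0.6178, 0.0732]))
(np.float64(0.0841), array([0.6152, 0.1191]))
(np.float64(0.1301), array([0.6126, 0.165 ]))
(np.float64(0.1761), array([0.61  , 0.2109]))
(np.float64(0.2221), array([0.6074, 0.2569]))
zone between z [-0.0040791   0.00244281  0.0173471   0.02016555]
(array([-516.9, -491.5,    1.3]), array([-1.000e-03,  1.000e-03,  1.134e+00]))
```

>>> step_arm --pt "-32 -31 0 0 0 0.07 40" --pt "-65 -62 0 0 0 0.14 20" --pt "-97 -92 0 0 0 0.21 8" --pt "-130 -123 0 0 0 0.28 8" --pt "-162 -154 0 0 0 0.35 8" --pt "-195 -185 0 0 0 0.42 8" --pt "-228 -215 0 0 0 0.49 8" --pt "-260 -246 0 0 0 0.56 8"

```text
clock: 0.9
tcp_pos: [0.4, 0.3013, 0.2312]
orientation: [-1.422, -2.801, 0.0]
contact_force: [0.5, 0.9, 0.2]
grip_width: 0.008
gripper_force: 0.0
```

```bash
python3 -c "
from h import *
print(plan(.548,-.02,.23,.058)); print(r.get_obs()['joints'].round(3))"
```

```text
(array([-346.8,  -70.1,    1.1]), array([-0.   , -0.   ,  0.573]))
[-0.981  0.188  0.241  1.978 -0.054  0.982 -0.083]
```

>>> step_arm --pt "-48 -10 0 0 0 0.08 8" --pt "-97 -20 0 0 0 0.16 8" --pt "-146 -30 0 0 0 0.24 8" --pt "-194 -40 0 0 0 0.32 8" --pt "-243 -50 0 0 0 0.4 8" --pt "-292 -60 0 0 0 0.49 8" --pt "-340 -69 0 0 0 0.57 8" --pt "-347 -70 1 0 0 0.573 8"

```text
clock: 1.7
tcp_pos: [0.5501, -0.0247, 0.2307]
orientation: [2.162, 2.274, -0.002]
contact_force: [-0.6, -1.0, -1.0]
grip_width: 0.008
gripper_force: 0.0
```

```bash
python3 -c "
from h import *
print(plan(.548,-.02,.154,.058)); print(plan(.532,.265,.154,.058)); print(r.get_obs()['joints'].round(3))"
```

```text
(array([ 5. , -2. , 76.6]), array([ 0.001,  0.003, -0.008]))
(array([290.5,  -3.6,  75.7]), array([ 0.001,  0.003, -0.008]))
[-0.513  0.296  0.544  1.886 -0.176  1.005  0.157]
```

>>> step_arm --pt "0 0 25 0 0 0 8" --pt "0 0 50 0 0 0 8" --pt "0 0 76 0 0 0 8" --pt "15 0 76 0 0 0 8" --pt "35 0 76 0 0 0 8" --pt "55 0 76 0 0 0 8" --pt "75 0 76 0 0 0 8" --pt "95 0 76 0 0 0 8"

```text
clock: 2.5
tcp_pos: [0.5428, 0.079, 0.1554]
orientation: [2.151, 2.289, 0.001]
contact_force: [0.1, -1.4, -0.9]
grip_width: 0.008
gripper_force: 0.5
```

```bash
python3 - <<'E'
from h import *
f=grab("side"); cv2.imwrite("pics/c1.png",cv2.resize(f["image"][120:300,200:440],(720,540))[:,:,::-1])
print(plan(.532,.265,.154,.058))
E
```

```text
(array([181.8,   1.5,   1.7]), array([ 0.   , -0.003,  0.009]))
```

View pics/c1.png

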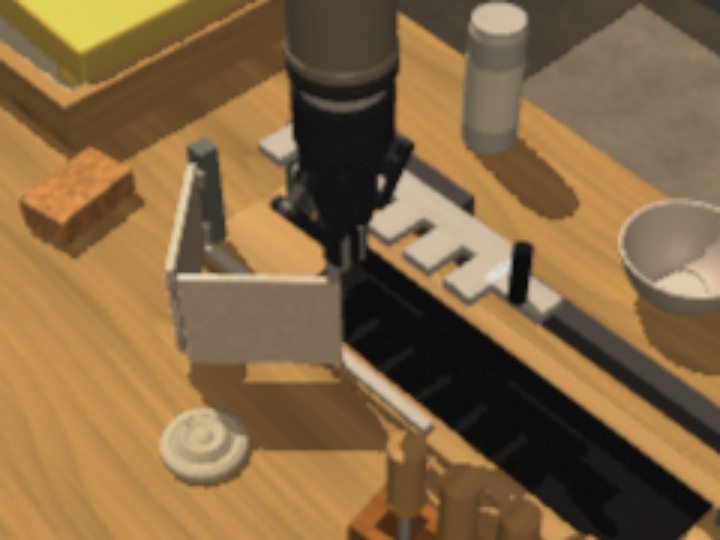

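The image shows the cover half folded, with the fingers seated on the pin at about (345,250).

>>> step_arm --pt "24 0 0 0 0 0 8" --pt "48 0 0 0 0 0 8" --pt "72 0 0 0 0 0 8" --pt "96 0 0 0 0 0 8" --pt "120 0 0 0 0 0 8" --pt "140 0 0 0 0 0 8" --pt "155 0 0 0 0 0 8" --pt "165 0 0 0 0 0 8"

```text
clock: 3.35
tcp_pos: [0.5331, 0.2436, 0.1552]
orientation: [2.151, 2.29, 0.002]
contact_force: [0.6, 0.5, 0.3]
grip_width: 0.0081
gripper_force: 0.5
```

>>> step_arm --pt "3 0 0 0 0 0 8" --pt "6 0 0 0 0 0 8" --pt "9 0 0 0 0 0 8" --pt "9 0 0 0 0 0 8"

```text
clock: 3.75
tcp_pos: [0.5322, 0.2504, 0.1542]
orientation: [-2.153, -2.287, 0.001]
contact_force: [-0.2, -0.2, -0.3]
grip_width: 0.0079
gripper_force: 0.0
```

```bash
python3 - <<'E'
from h import *
f=grab("side"); cv2.imwrite("pics/c2.png",cv2.resize(f["image"][120:260,180:380],(600,420))[:,:,::-1])
W=cloud(f); m=(W[...,2]>.1)&(W[...,2]<.126)&(W[...,0]>.37)&(W[...,0]<.55)&(W[...,1]>.15)&(W[...,1]<.35)
P=W[m]; 
for a in np.arange(.38,.55,.02):
    q=P[abs(P[:,0]-a)<.01]; 
    if len(q): print(a.round(2),len(q),q[:,1].min().round(3),q[:,1].max().round(3))
print(plan(.532,.265,.154,.058),r.get_obs()["contact_force"])
E
```

```text
0.4 59 0.262 0.284
0.42 80 0.263 0.285
0.44 77 0.263 0.287
0.46 89 0.263 0.29
0.48 86 0.262 0.293
0.5 87 0.262 0.296
0.52 91 0.263 0.297
0.54 40 0.264 0.312
(array([14.7,  0.6,  0.2]), array([-0.   ,  0.   ,  0.002])) [ 0.31212613 -0.0687827   0.36015161]
```

View pics/c2.png

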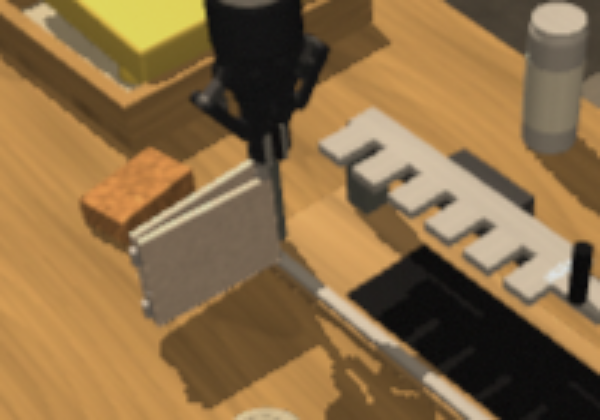

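The panels are nearly together, with a slim V of about 10 mm still open at the hinge end. I'll push further until the force rises.

>>> step_arm --pt "3 0 0 0 0 0 8" --pt "5 0 0 0 0 0 8" --pt "7 0 0 0 0 0 8" --pt "8 0 0 0 0 0 8" --pt "8 0 0 0 0 0 8"

```text
clock: 4.3
tcp_pos: [0.5319, 0.259, 0.1543]
orientation: [-2.152, -2.288, -0.0]
contact_force: [0.6, -0.4, -0.2]
grip_width: 0.008
gripper_force: 0.0
```

>>> step_arm --pt "2 0 0 0 0 0 8" --pt "4 0 0 0 0 0 8" --pt "5 0 0 0 0 0 8" --pt "5 0 0 0 0 0 8"

```text
clock: 4.7
tcp_pos: [0.5319, 0.2609, 0.1542]
orientation: [2.154, 2.284, -0.004]
contact_force: [1.6, -6.3, 2.1]
grip_width: 0.0079
gripper_force: 2.9
```

>>> step_arm --pt "2 0 0 0 0 0 8" --pt "3 0 0 0 0 0 8" --pt "3 0 0 0 0 0 8"

```text
clock: 5.0
tcp_pos: [0.5322, 0.2616, 0.154]
orientation: [2.155, 2.281, -0.007]
contact_force: [0.0, -11.5, 2.2]
grip_width: 0.008
gripper_force: 4.7
```

>>> step_arm --pt "-20 0 0 0 0 0 8" --pt "-40 0 0 0 0 0 8" --pt "-50 0 -40 0 0 0 20" --pt "-90 0 -75 0 0 0 40" --pt "-135 0 -90 0 0 0 60" --pt "-180 0 -90 0 0 0 60" --pt "-180 0 -90 0 0 0 60"

```text
clock: 5.7
tcp_pos: [0.5428, 0.0789, 0.2457]
orientation: [2.163, 2.275, 0.002]
contact_force: [-0.4, -0.7, -0.3]
grip_width: 0.0601
gripper_force: 0.0
```

```bash
cat >> h.py <<'E'
def tops(f,zlo,zhi,box=(.36,.68,-.4,.28)):
    W=cloud(f); m=((W[...,2]>zlo)&(W[...,2]<zhi)&(W[...,0]>box[0])&(W[...,0]<box[1])&(W[...,1]>box[2])&(W[...,1]<box[3])).astype(np.uint8)
    n,l,s,c=cv2.connectedComponentsWithStats(m,connectivity=4); out=[]
    for i in range(1,n):
        if 70<s[i,4]<400:
            p=W[l==i]; lo,hi=np.percentile(p,2,0),np.percentile(p,98,0)
            out.append(np.r_[(lo+hi)[:2]/2,np.median(p[:,2])])
    return np.round(np.array(out),4)
E
python3 - <<'E'
from h import *
f=grab("side")
W=cloud(f); m=(W[...,2]>.1)&(W[...,2]<.126)&(W[...,0]>.37)&(W[...,0]<.55)&(W[...,1]>.15)&(W[...,1]<.35)
P=W[m]; 
for a in np.arange(.38,.55,.02):
    q=P[abs(P[:,0]-a)<.01]; 
    if len(q): print(a.round(2),len(q),q[:,1].min().round(3),q[:,1].max().round(3))
t=grab("top"); print(tops(t,.175,.2)); print(plan(.441,-.113,.24,.058),r.get_obs()["contact_force"])
cv2.imwrite("pics/c3.png",cv2.resize(t["image"][160:300,180:460],(784,392))[:,:,::-1])
E
```

```text
0.4 55 0.267 0.288
0.42 74 0.269 0.289
0.44 75 0.269 0.293
0.46 77 0.269 0.293
0.48 69 0.27 0.295
0.5 79 0.272 0.297
0.52 70 0.273 0.297
0.54 30 0.273 0.314
[[ 0.4817 -0.2921  0.1876]
 [ 0.4708 -0.2477  0.1873]
 [ 0.4609 -0.2026  0.187 ]
 [ 0.4491 -0.1576  0.1875]
 [ 0.4411 -0.1124  0.1874]]
(array([-192.5, -112.6,    4.3]), array([ 0.   , -0.001,  0.   ])) [-0.08468361  0.78133749 -0.48230436]
```

View pics/c3.png

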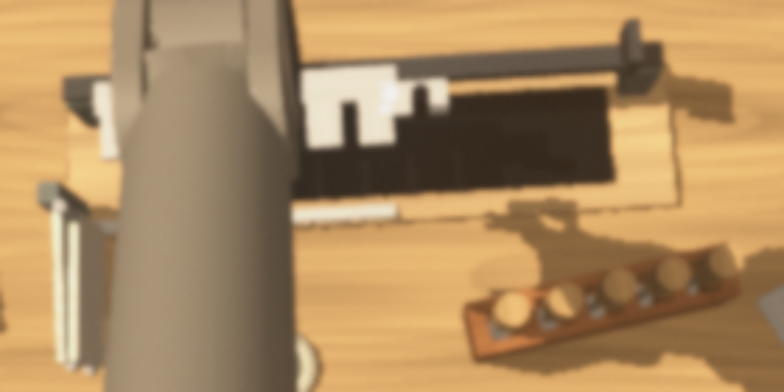

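The cover is folded: its two panels are parallel at (60–80, 210–365). The rods have not moved. I'll start with the rod nearest the stand, at y = -0.112.

>>> step_arm --pt "-40 -23 0 0 0 0 60" --pt "-80 -47 0 0 0 0 60" --pt "-120 -70 0 0 0 0 60" --pt "-160 -94 2 0 0 0 60" --pt "-192 -112 4 0 0 0 60" --pt "-192 -112 4 0 0 0 60" --pt "-192 -112 4 0 0 0 60"

```text
clock: 6.5
tcp_pos: [0.4425, -0.1104, 0.2403]
orientation: [-2.152, -2.289, -0.002]
contact_force: [-0.3, -0.2, -0.4]
grip_width: 0.0597
gripper_force: 0.0
```

```bash
python3 - <<'E'
from h import *
f=grab("side"); print(tops(f,.165,.2))
print(plan(.4411,-.1124,.14,.058))
E
```

```text
[[ 0.621  -0.0349  0.1834]
 [ 0.4415 -0.1117  0.1885]
 [ 0.4494 -0.1565  0.1882]
 [ 0.4614 -0.201   0.1882]
 [ 0.4712 -0.246   0.1883]
 [ 0.4816 -0.2905  0.1884]]
(array([ -2.6,  -2.1, 100.3]), array([ 0.   , -0.001,  0.005]))
```

>>> step_arm --grip_force 40 --pt "-2 -2 40 0 0 0 60" --pt "-2 -2 80 0 0 0 60" --pt "-2 -2 100 0 0 0 60" --pt "-2 -2 100 0 0 0 60" --pt "-2 -2 100 0 0 0 20" --pt "-2 -2 100 0 0 0 20" --pt "-2 -2 100 0 0 0 20" --pt "-2 -2 100 0 0 0 20"

```text
clock: 7.35
tcp_pos: [0.4416, -0.1134, 0.1416]
orientation: [2.151, 2.287, 0.004]
contact_force: [-0.9, 1.3, 5.6]
grip_width: 0.0267
gripper_force: 39.4
```

```bash
python3 - <<'E'
from h import *
print(plan(.4411,-.1124,.14,.058)); print(plan(.545,.2145,.24,.058));print(plan(.610,.2105,.167,.058))
print({k:np.round(v,3) for k,v in r.get_obs().items() if k[:2] in('gr','co')})
E
```

```text
(array([ 1. , -0.4,  1.6]), array([ 0.003, -0.   ,  0.003]))
(array([321. , 123.6, -97.9]), array([ 0.003, -0.   ,  0.003]))
(array([313. , 188. , -24.7]), array([ 0.003, -0.   ,  0.003]))
{'contact_force': array([-0.927,  1.297,  5.615]), 'gripper_force': np.float64(39.404), 'grip_width': np.float64(0.027)}
```

>>> step_arm --pt "0 0 -25 0 0 0 20" --pt "0 0 -50 0 0 0 20" --pt "0 0 -98 0 0 0 20" --pt "0 30 -100 0 0 0 20" --pt "5 70 -100 0 0 0 20" --pt "45 90 -100 0 0 0 20" --pt "92 100 -100 0 0 0 20" --pt "140 105 -100 0 0 0 20"

```text
clock: 8.15
tcp_pos: [0.5375, 0.034, 0.2408]
orientation: [2.154, 2.286, 0.001]
contact_force: [0.9, 0.7, -1.0]
grip_width: 0.0272
gripper_force: 40.3
```

>>> step_arm --pt "45 5 0 0 0 0 20" --pt "90 10 0 0 0 0 20" --pt "135 15 0 0 0 0 20" --pt "175 19 0 0 0 0 20" --pt "181 19 0 0 0 0 20" --pt "181 19 30 0 0 0 20" --pt "181 19 60 0 0 0 20" --pt "181 19 60 0 0 0 20"

```text
clock: 8.95
tcp_pos: [0.5418, 0.2131, 0.1771]
orientation: [-2.151, -2.286, 0.011]
contact_force: [-0.5, 0.7, -1.3]
grip_width: 0.0269
gripper_force: 40.2
```

```bash
cat >> h.py <<'E'
def held(f,box):
    """centre of steel shaft/handle points of a held rod in side view"""
    W=cloud(f)
    for zl,zh in((.06,.13),(.13,.22)):
        m=(W[...,2]>zl)&(W[...,2]<zh)&(W[...,0]>box[0])&(W[...,0]<box[1])&(W[...,1]>box[2])&(W[...,1]<box[3])
        p=W[m]
        if len(p): print(zl,len(p),p.mean(0).round(4),p.min(0).round(3),p.max(0).round(3))
E
python3 - <<'E'
from h import *
f=grab("side"); held(f,(.52,.57,.19,.24))
cv2.imwrite("pics/d1.png",cv2.resize(f["image"][100:260,200:440],(720,480))[:,:,::-1])
print(plan(.545,.2145,.177,.058));print(plan(.610,.2105,.167,.058))
o=r.get_obs();print(o["joints"].round(2),o["grip_width"])
E
```

```text
0.06 59 [0.5408 0.2104 0.0955] [0.538 0.206 0.06 ] [0.546 0.216 0.128]
0.13 279 [0.5414 0.206  0.1896] [0.52  0.199 0.13 ] [0.57  0.221 0.22 ]
(array([1. , 1.7, 2.3]), array([-0.003,  0.002,  0.002]))
(array([-6.9, 66.4, 12.1]), array([-0.003,  0.002,  0.002]))
[-0.88  0.42  0.52  1.86 -0.26  0.94 -0.18] 0.02716852089808908
```

View pics/d1.png

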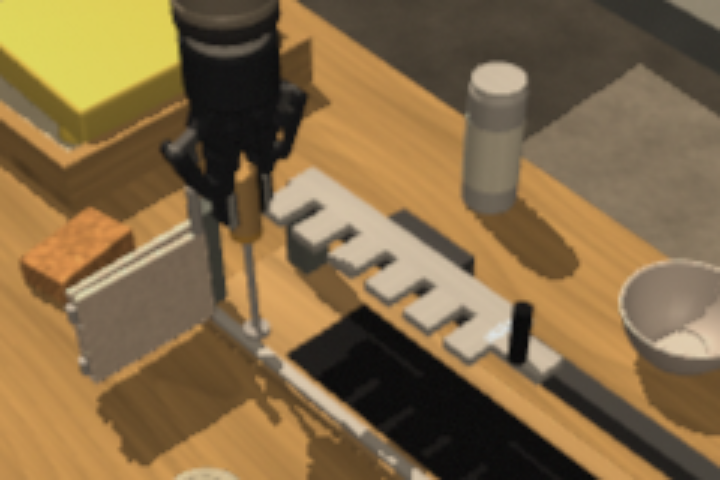

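The rod hangs straight in the gripper at (250,250), in front of the comb. It needs a -7 mm shift along the rail to line up with the first slot.

>>> step_arm --pt "-7 0 0 0 0 0 20" --pt "-7 0 0 0 0 0 20" --pt "-7 15 0 0 0 0 20" --pt "-7 30 0 0 0 0 20" --pt "-7 45 0 0 0 0 20" --pt "-7 58 0 0 0 0 20" --pt "-7 64 0 0 0 0 20" --pt "-7 64 0 0 0 0 20"

```text
clock: 9.8
tcp_pos: [0.6099, 0.211, 0.1812]
orientation: [2.153, 2.287, 0.002]
contact_force: [-0.1, 0.4, -1.1]
grip_width: 0.027
gripper_force: 40.3
```

```bash
python3 - <<'E'
from h import *
f=grab("side")
cv2.imwrite("pics/d2.png",cv2.resize(f["image"][120:240,220:380],(640,480))[:,:,::-1])
print(plan(.610,.2105,.167,.058))
print({k:np.round(v,3) for k,v in r.get_obs().items() if k[:2] in('gr','co')})
E
```

```text
(array([-0.7,  0.9, 13.9]), array([ 0.001, -0.   ,  0.003]))
{'contact_force': array([-0.345, -0.648, -1.781]), 'gripper_force': np.float64(40.26), 'grip_width': np.float64(0.027)}
```

View pics/d2.png

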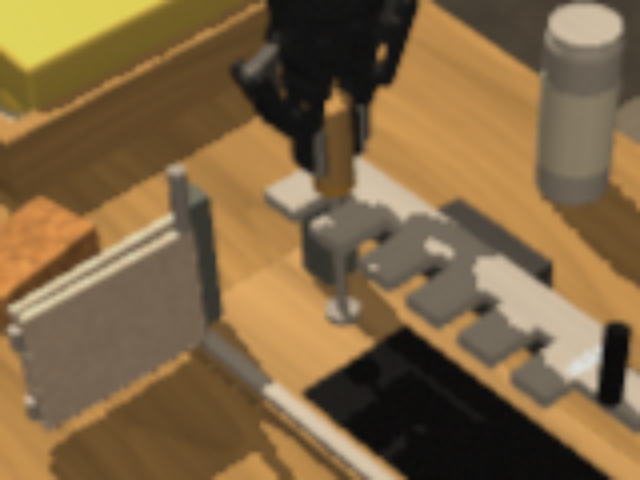

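The shaft is in the first slot, with the foot below the comb at (342,310). I'll lower it and release.

>>> step_arm --pt "0 0 6 0 0 0 20" --pt "0 0 11 0 0 0 20" --pt "0 0 13 0 0 0 20" --pt "0 0 13 0 0 0 20" --pt "0 0 13 0 0 0 32" --pt "0 0 13 0 0 0 45" --pt "0 0 13 0 0 0 50" --pt "0 0 13 0 0 0 50"

```text
clock: 10.65
tcp_pos: [0.6087, 0.2113, 0.1669]
orientation: [-2.152, -2.288, 0.001]
contact_force: [-0.2, -0.8, 0.6]
grip_width: 0.05
gripper_force: 0.0
```

>>> step_arm --pt "0 0 -35 0 0 0 60" --pt "0 0 -80 0 0 0 60" --pt "-30 -20 -83 0 0 0 60" --pt "-70 -50 -83 0 0 0 60" --pt "-110 -75 -83 0 0 0 60" --pt "-155 -95 -83 0 0 0 60" --pt "-200 -115 -83 0 0 0 60" --pt "-240 -130 -83 0 0 0 60"

```text
clock: 11.45
tcp_pos: [0.4923, -0.0385, 0.2503]
orientation: [-2.154, -2.287, -0.001]
contact_force: [0.8, -0.8, 0.9]
grip_width: 0.0596
gripper_force: 0.0
```

```bash
python3 - <<'E'
from h import *
f=grab("side"); print(tops(f,.165,.225,(.36,.7,-.4,.28)));print(tops(grab("top"),.175,.225))
print(plan(.4494,-.157,.24,.058))
E
```

```text
[[ 0.6074  0.2105  0.2001]
 [ 0.6225 -0.0341  0.1934]
 [ 0.4488 -0.1742  0.1889]
 [ 0.4657 -0.2201  0.1884]
 [ 0.4798 -0.2582  0.1886]
 [ 0.4947 -0.3014  0.1885]]
[[ 0.6075  0.2093  0.213 ]
 [ 0.4919 -0.3025  0.1874]
 [ 0.4839 -0.2623  0.1877]
 [ 0.4657 -0.2219  0.1874]
 [ 0.4489 -0.1757  0.1879]]
(array([-112.1,  -47.9,   10.7]), array([-0.   ,  0.   , -0.007]))
```

The first rod hangs at z = 213 mm, 2.5 mm ahead of its seat. The holder has been knocked and the remaining rods have shifted, so I'll approach and re-measure.

>>> step_arm --pt "-40 -18 4 0 0 0 60" --pt "-80 -36 8 0 0 0 60" --pt "-120 -48 10 0 0 0 60" --pt "-129 -49 10 0 0 0 60" --pt "-129 -49 10 0 0 0 60"

```text
clock: 12.05
tcp_pos: [0.4526, -0.1692, 0.2404]
orientation: [2.157, 2.284, 0.0]
contact_force: [0.5, 0.7, -0.4]
grip_width: 0.0599
gripper_force: 0.0
```

```bash
python3 - <<'E'
from h import *
f=grab("side"); s=tops(f,.165,.225,(.36,.7,-.4,.28)); t=tops(grab("top"),.175,.225);print(s);print(t)
p=[a for a in s if a[0]<.55][0]; print(plan(p[0],p[1],.14,.058))
E
```

```text
[[ 0.6077  0.2107  0.2003]
 [ 0.4481 -0.1731  0.1886]
 [ 0.4653 -0.2197  0.189 ]
 [ 0.4808 -0.2587  0.1884]
 [ 0.49   -0.3005  0.1883]]
[[0.6073 0.2093 0.2134]]
(array([ -6.2,  -5.6, 100.2]), array([-0.   , -0.   ,  0.004]))
```

>>> step_arm --grip_force 40 --pt "-7 -5 40 0 0 0 60" --pt "-7 -5 80 0 0 0 60" --pt "-7 -5 100 0 0 0 60" --pt "-7 -5 100 0 0 0 50" --pt "-7 -5 100 0 0 0 20" --pt "-7 -5 100 0 0 0 20" --pt "-7 -5 100 0 0 0 20" --pt "-7 -5 100 0 0 0 20"

```text
clock: 12.95
tcp_pos: [0.4493, -0.1751, 0.1414]
orientation: [2.151, 2.287, 0.003]
contact_force: [-0.6, 0.4, 5.0]
grip_width: 0.027
gripper_force: 39.2
```

```bash
python3 - <<'E'
from h import *
print(plan(.545,.1605,.24,.058));print(plan(.6115,.1645,.181,.058))
print({k:np.round(v,3) for k,v in r.get_obs().items() if k[:2] in('gr','co','tc')})
E
```

```text
(array([329.1, 116.4, -98.3]), array([0.003, 0.   , 0.003]))
(array([329.1, 182.8, -39.1]), array([0.003, 0.   , 0.003]))
{'tcp_pos': array([ 0.449, -0.175,  0.141]), 'contact_force': array([-0.625,  0.439,  4.955]), 'gripper_force': np.float64(39.222), 'grip_width': np.float64(0.027)}
```

>>> step_arm --pt "0 0 -25 0 0 0 20" --pt "0 0 -50 0 0 0 20" --pt "0 0 -98 0 0 0 20" --pt "0 30 -100 0 0 0 20" --pt "5 70 -100 0 0 0 20" --pt "45 95 -100 0 0 0 20" --pt "92 105 -100 0 0 0 20" --pt "140 112 -100 0 0 0 20"

```text
clock: 13.75
tcp_pos: [0.5521, -0.0273, 0.2406]
orientation: [2.153, 2.286, 0.0]
contact_force: [0.5, -0.0, -1.4]
grip_width: 0.027
gripper_force: 39.5
```

>>> step_arm --pt "45 1 0 0 0 0 20" --pt "90 2 0 0 0 0 20" --pt "135 3 0 0 0 0 20" --pt "175 4 0 0 0 0 20" --pt "189 4 0 0 0 0 20" --pt "189 4 30 0 0 0 20" --pt "189 4 60 0 0 0 20" --pt "189 4 60 0 0 0 20"

```text
clock: 14.55
tcp_pos: [0.5412, 0.1592, 0.1772]
orientation: [-2.151, -2.286, 0.01]
contact_force: [-0.0, -0.7, -0.8]
grip_width: 0.0271
gripper_force: 39.6
```

```bash
python3 - <<'E'
from h import *
f=grab("side"); held(f,(.52,.57,.13,.19))
print(plan(.6115,.1645,.167,.058))
print({k:np.round(v,3) for k,v in r.get_obs().items() if k[:2] in('gr','co','tc')})
E
```

```text
0.06 58 [0.5408 0.1653 0.0974] [0.538 0.162 0.063] [0.546 0.171 0.129]
0.13 268 [0.542  0.1548 0.1906] [0.52  0.149 0.131] [0.57  0.171 0.219]
(array([ 1.1, 69. , 12.1]), array([-0.003,  0.002,  0.002]))
{'tcp_pos': array([0.543, 0.159, 0.179]), 'contact_force': array([-0.307, -0.526, -1.187]), 'gripper_force': np.float64(39.566), 'grip_width': np.float64(0.027)}
```

```bash
cat >> h.py <<'E'
def tilt(f,x,y):
    """lines of shaft centre over z: pixels between handle and foot, near (x,y)"""
    W=cloud(f); m=(W[...,2]>.062)&(W[...,2]<.15)&(abs(W[...,0]-x)<.025)&(abs(W[...,1]-y)<.025)
    p=W[m]; 
    for i in(0,1):
        k=np.polyfit(p[:,2],p[:,i],1); q=p[abs(p[:,i]-np.polyval(k,p[:,2]))<.005]; k=np.polyfit(q[:,2],q[:,i],1)
        print("xy"[i],"slope",k[0].round(3),"at z=.145",np.polyval(k,.145).round(4),"z=.07",np.polyval(k,.07).round(4),len(q))
E
python3 - <<'E'
from h import *
f=grab("side"); tilt(f,.543,.165)
cv2.imwrite("pics/d3.png",cv2.resize(f["image"][120:240,220:380],(640,480))[:,:,::-1])
E
```

```text
x slope -0.007 at z=.145 0.5425 z=.07 0.543 75
y slope -0.012 at z=.145 0.1648 z=.07 0.1657 75
```

View pics/d3.png

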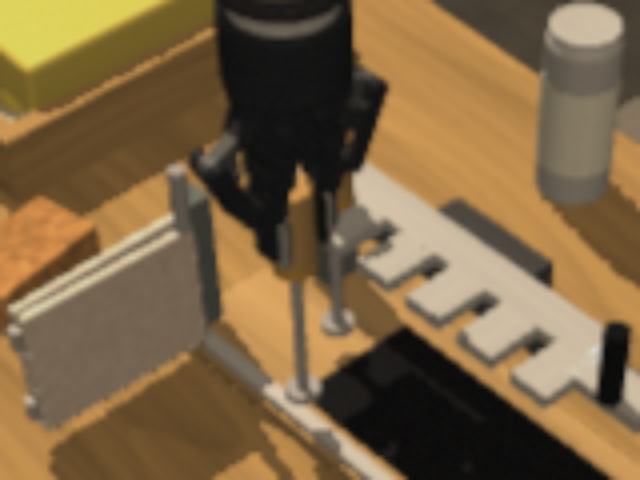

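```bash
python3 - <<'E'
from h import *
f=grab("side"); p=r.get_obs()["tcp_pos"]; print(p.round(4))
pr=lambda q:cv2.projectPoints(np.array([q],float),np.array(f["rvec"],float),np.array(f["tvec"],float),f["mtx"],None)[0].ravel().round(1)
for z in(.145,.1,.07): print(z,pr([p[0],p[1],z]),pr([p[0],p[1]+.01,z]))
W=cloud(f)
for v in(190,195,200,205,210):
    print(v,[(u,W[v,u].round(3).tolist()) for u in range(285,305) if W[v,u,2]>.06 and W[v,u,0]<.57])
print("hung slot0 rod proj", pr([.6075,.2098,.1]),pr([.6075,.2098,.05]))
E
```

```text
[0.5447 0.1597 0.1817]
0.145 [295.4 192.7] [293.  190.7]
0.1 [296.2 205.5] [293.9 203.5]
0.07 [296.7 213.6] [294.4 211.6]
190 [(293, [0.541, 0.165, 0.153]), (294, [0.544, 0.164, 0.152]), (295, [0.549, 0.167, 0.147])]
195 [(293, [0.543, 0.168, 0.132]), (294, [0.544, 0.166, 0.133]), (295, [0.546, 0.164, 0.134])]
200 [(293, [0.543, 0.17, 0.113]), (294, [0.542, 0.164, 0.118]), (295, [0.543, 0.161, 0.12])]
205 [(294, [0.541, 0.164, 0.101]), (295, [0.545, 0.165, 0.098]), (296, [0.547, 0.163, 0.098])]
210 [(294, [0.544, 0.169, 0.077]), (295, [0.545, 0.167, 0.078]), (296, [0.547, 0.165, 0.078])]
hung slot0 rod proj [303.3 185.2] [303.9 198.6]
```

>>> step_arm --pt "-6 0 0 0 0 0 20" --pt "-6 10 0 0 0 0 20" --pt "-6 18 0 0 0 0 20" --pt "-6 18 0 0 0 0 20" --pt "-6 18 0 0 0 0 20"

```text
clock: 15.2
tcp_pos: [0.5626, 0.1553, 0.1803]
orientation: [2.153, 2.288, -0.0]
contact_force: [-0.6, -0.7, -0.9]
grip_width: 0.0268
gripper_force: 39.7
```

```bash
cat >> h.py <<'E'
def shaftfit(f,x0,y0,zs=(.135,.115,.095,.075)):
    """shaft centre: colour edges on the side image, per z given x0 (assumed known): solve y with projection of columns"""
    W=cloud(f); M=cv2.Rodrigues(np.array(f["rvec"],float))[0]; cam=-M.T@np.array(f["tvec"]).reshape(3)
    m=(W[...,2]>.068)&(W[...,2]<.15)&(abs(W[...,0]-x0)<.02)&(abs(W[...,1]-y0)<.02)
    p=W[m]; d=p[:,:2]-cam[:2]; d/=np.linalg.norm(d,axis=1,keepdims=True)
    print("shaft centre est",np.median(p[:,:2]+.003*d,axis=0).round(4),"n",len(p),"tcp",r.get_obs()["tcp_pos"].round(4),"viewdir",d.mean(0).round(2))
E
python3 - <<'E'
from h import *
f=grab("side"); shaftfit(f,.561,.16)
print(plan(.6115,.1645,.167,.058), r.get_obs()["contact_force"])
E
```

```text
shaft centre est [0.5638 0.1635] n 67 tcp [0.5622 0.1553 0.1802] viewdir [0.59 0.81]
(array([ 6.2, 49.7, 13.2]), array([-0.   ,  0.   ,  0.003])) [-0.07049609 -1.24317844 -0.78147338]
```

>>> step_arm --pt "-1 12 0 0 0 0 20" --pt "-1 24 0 0 0 0 20" --pt "-1 36 0 0 0 0 20" --pt "-1 45 0 0 0 0 20" --pt "-1 48 0 0 0 0 20" --pt "-1 48 0 0 0 0 20"

```text
clock: 15.85
tcp_pos: [0.6107, 0.1571, 0.18]
orientation: [2.153, 2.288, -0.001]
contact_force: [0.5, -0.3, -1.1]
grip_width: 0.0273
gripper_force: 39.7
```

```bash
python3 - <<'E'
from h import *
f=grab("side"); shaftfit(f,.611,.165)
print(plan(.6115,.1645,.167,.058), r.get_obs()["contact_force"])
E
```

```text
shaft centre est [0.6116 0.167 ] n 49 tcp [0.6102 0.1571 0.18  ] viewdir [0.62 0.79]
(array([ 7.3,  1.8, 13. ]), array([-0.001,  0.   ,  0.003])) [ 0.03608351  0.01275751 -1.23391466]
```

>>> step_arm --pt "0 0 6 0 0 0 20" --pt "0 0 11 0 0 0 20" --pt "0 0 13 0 0 0 20" --pt "0 0 13 0 0 0 20" --pt "0 0 13 0 0 0 32" --pt "0 0 13 0 0 0 45" --pt "0 0 13 0 0 0 50" --pt "0 0 13 0 0 0 50"

```text
clock: 16.7
tcp_pos: [0.61, 0.1573, 0.167]
orientation: [-2.152, -2.288, 0.001]
contact_force: [0.2, 0.4, 0.5]
grip_width: 0.05
gripper_force: 0.0
```

>>> step_arm --pt "0 0 -35 0 0 0 60" --pt "0 0 -80 0 0 0 60" --pt "-30 -20 -83 0 0 0 60" --pt "-70 -45 -83 0 0 0 60" --pt "-115 -65 -83 0 0 0 60" --pt "-160 -80 -83 0 0 0 60" --pt "-205 -95 -83 0 0 0 60" --pt "-250 -110 -83 0 0 0 60"

```text
clock: 17.5
tcp_pos: [0.5148, -0.1006, 0.2505]
orientation: [2.152, 2.288, 0.001]
contact_force: [0.6, 0.6, 0.2]
grip_width: 0.0601
gripper_force: 0.0
```

```bash
python3 - <<'E'
from h import *
f=grab("side"); print(tops(f,.165,.225,(.36,.7,-.4,.28)));print(tops(grab("top"),.175,.225))
print(plan(.4655,-.2205,.24,.058))
E
```

```text
[[ 0.6076  0.2106  0.2006]
 [ 0.6084  0.1627  0.2007]
 [ 0.4656 -0.2084  0.1885]
 [ 0.4763 -0.2578  0.1882]
 [ 0.4854 -0.2996  0.1883]]
[[ 0.6072  0.2093  0.2131]
 [ 0.6089  0.1603  0.2133]
 [ 0.4825 -0.3     0.1877]
 [ 0.4747 -0.255   0.1878]
 [ 0.4645 -0.2123  0.1876]]
(array([-111.5,  -53.2,   11.1]), array([ 0.   ,  0.002, -0.008]))
```

>>> step_arm --pt "-40 -22 5 0 0 0 60" --pt "-80 -44 10 0 0 0 60" --pt "-101 -53 11 0 0 0 60" --pt "-101 -53 11 0 0 0 60" --pt "-101 -53 11 0 0 0 60"

```text
clock: 18.1
tcp_pos: [0.4691, -0.2027, 0.2393]
orientation: [-2.153, -2.287, -0.001]
contact_force: [0.2, 0.7, -0.4]
grip_width: 0.0599
gripper_force: 0.0
```

```bash
python3 - <<'E'
from h import *
f=grab("side"); print(tops(f,.165,.225,(.36,.7,-.4,.28)));print(tops(grab("top"),.175,.225))
tilt(f,.6087,.165)
print(plan(.4655,-.2095,.14,.058))
cv2.imwrite("pics/e1.png",cv2.resize(f["image"][140:400,240:480],(553,600))[:,:,::-1])
E
```

```text
[[ 0.6079  0.2108  0.2006]
 [ 0.6087  0.1621  0.2017]
 [ 0.4637 -0.2125  0.1883]
 [ 0.4765 -0.2579  0.1884]
 [ 0.483  -0.2988  0.1884]]
[[0.6074 0.2094 0.2126]
 [0.609  0.1604 0.2135]]
x slope -0.252 at z=.145 0.5936 z=.07 0.6125 36
y slope -0.004 at z=.145 0.1621 z=.07 0.1624 38
(array([-7.7, -4.7, 99.2]), array([ 0.   , -0.   ,  0.005]))
```

View pics/e1.png

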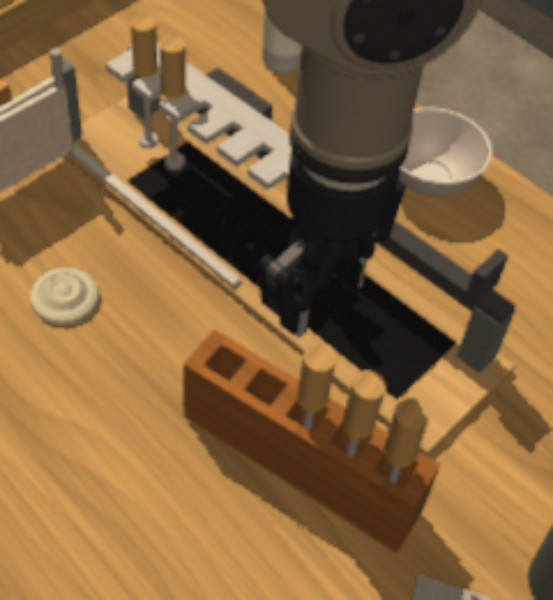

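>>> step_arm --grip_force 40 --pt "-10 -6 40 0 0 0 60" --pt "-10 -6 80 0 0 0 60" --pt "-10 -6 99 0 0 0 60" --pt "-10 -6 99 0 0 0 60" --pt "-10 -6 99 0 0 0 20" --pt "-10 -6 99 0 0 0 20" --pt "-10 -6 99 0 0 0 20" --pt "-10 -6 99 0 0 0 20"

```text
clock: 19.0
tcp_pos: [0.4647, -0.2135, 0.1418]
orientation: [2.151, 2.287, 0.003]
contact_force: [-1.1, 1.3, 6.7]
grip_width: 0.0275
gripper_force: 39.3
```

```bash
python3 - <<'E'
from h import *
print(plan(.550,.1150,.24,.058));print(plan(.6145,.1187,.180,.058))
print({k:np.round(v,3) for k,v in r.get_obs().items() if k[:2] in('gr','co','tc')})
E
```

```text
(array([322.7, 105.5, -98. ]), array([0.003, 0.   , 0.003]))
(array([322.4, 170. , -37.8]), array([0.003, 0.   , 0.003]))
{'tcp_pos': array([ 0.465, -0.214,  0.142]), 'contact_force': array([-1.081,  1.305,  6.719]), 'gripper_force': np.float64(39.325), 'grip_width': np.float64(0.028)}
```

>>> step_arm --pt "0 0 -25 0 0 0 20" --pt "0 0 -60 0 0 0 20" --pt "0 0 -100 0 0 0 20" --pt "0 20 -100 0 0 0 20" --pt "5 60 -100 0 0 0 20" --pt "45 85 -100 0 0 0 20" --pt "92 100 -100 0 0 0 20" --pt "140 105 -100 0 0 0 20"

```text
clock: 19.8
tcp_pos: [0.5612, -0.0654, 0.2407]
orientation: [2.152, 2.287, 0.001]
contact_force: [0.8, 0.2, -1.7]
grip_width: 0.0271
gripper_force: 40.0
```

>>> step_arm --pt "45 0 0 0 0 0 20" --pt "90 0 0 0 0 0 20" --pt "135 0 0 0 0 0 20" --pt "170 0 0 0 0 0 20" --pt "182 0 0 0 0 0 20" --pt "182 0 30 0 0 0 20" --pt "182 0 60 0 0 0 20" --pt "182 0 60 0 0 0 20"

```text
clock: 20.6
tcp_pos: [0.546, 0.1136, 0.1774]
orientation: [-2.151, -2.286, 0.009]
contact_force: [-0.7, -0.7, -0.5]
grip_width: 0.0269
gripper_force: 40.0
```

```bash
python3 - <<'E'
from h import *
f=grab("side"); p=r.get_obs()["tcp_pos"]; shaftfit(f,p[0],p[1]+.003); tilt(f,p[0],p[1])
print(plan(.6145,.1187,.167,.058), r.get_obs()["contact_force"])
print("top",tops(grab("top"),.175,.225))
E
```

```text
shaft centre est [0.5464 0.1168] n 72 tcp [0.5475 0.1135 0.1795] viewdir [0.6 0.8]
x slope 0.021 at z=.145 0.5455 z=.07 0.544 78
y slope -0.006 at z=.145 0.1143 z=.07 0.1147 78
(array([ 1.2, 67.2, 12.3]), array([-0.003,  0.001,  0.002])) [-0.09789085 -0.12959993 -0.77564908]
top [[ 0.4845 -0.3018  0.1873]
 [ 0.4749 -0.2553  0.1877]]
```

>>> step_arm --pt "0 15 0 0 0 0 20" --pt "0 30 0 0 0 0 20" --pt "0 45 0 0 0 0 20" --pt "0 58 0 0 0 0 20" --pt "0 65 0 0 0 0 20" --pt "0 65 0 0 0 0 20"

```text
clock: 21.3
tcp_pos: [0.615, 0.1182, 0.1817]
orientation: [2.152, 2.286, 0.003]
contact_force: [-0.2, -0.9, -1.3]
grip_width: 0.027
gripper_force: 40.1
```

```bash
python3 - <<'E'
from h import *
f=grab("side"); shaftfit(f,.614,.119)
print(plan(.6145,.1187,.167,.058), r.get_obs()["contact_force"])
E
```

```text
shaft centre est [0.6148 0.123 ] n 55 tcp [0.6141 0.1181 0.1813] viewdir [0.65 0.76]
(array([ 0.5,  0.5, 14.3]), array([ 0.001, -0.   ,  0.002])) [-0.48678544  0.69792386 -2.02973719]
```

>>> step_arm --pt "0 0 6 0 0 0 20" --pt "0 0 11 0 0 0 20" --pt "0 0 14 0 0 0 20" --pt "0 0 14 0 0 0 20" --pt "0 0 14 0 0 0 32" --pt "0 0 14 0 0 0 45" --pt "0 0 14 0 0 0 50" --pt "0 0 14 0 0 0 50"

```text
clock: 22.15
tcp_pos: [0.6133, 0.1184, 0.1659]
orientation: [-2.152, -2.288, 0.001]
contact_force: [-0.2, 0.2, 0.0]
grip_width: 0.0502
gripper_force: 0.0
```

>>> step_arm --pt "0 0 -35 0 0 0 60" --pt "0 0 -75 0 0 0 60" --pt "-35 -20 -75 0 0 0 60" --pt "-80 -40 -75 0 0 0 60" --pt "-125 -60 -75 0 0 0 60" --pt "-170 -80 -75 0 0 0 60" --pt "-215 -100 -75 0 0 0 60" --pt "-260 -115 -75 0 0 0 60"

```text
clock: 22.95
tcp_pos: [0.5132, -0.1498, 0.2413]
orientation: [-2.153, -2.288, -0.001]
contact_force: [0.9, -0.4, -0.5]
grip_width: 0.0597
gripper_force: 0.0
```

>>> step_arm --pt "-45 -20 0 0 0 0 60" --pt "-90 -40 0 0 0 0 60" --pt "-105 -46 0 0 0 0 60" --pt "-105 -46 0 0 0 0 60" --pt "-105 -46 0 0 0 0 60"

```text
clock: 23.45
tcp_pos: [0.4752, -0.2553, 0.2411]
orientation: [-2.153, -2.287, -0.0]
contact_force: [0.3, 0.2, 0.4]
grip_width: 0.0598
gripper_force: 0.0
```

```bash
python3 - <<'E'
from h import *
f=grab("side"); print(tops(f,.165,.225,(.36,.7,-.4,.28)));print(tops(grab("top"),.175,.225))
print(plan(.4757,-.2560,.14,.058))
E
```

```text
[[ 0.6077  0.2113  0.2006]
 [ 0.6083  0.1629  0.1997]
 [ 0.6125  0.1192  0.2013]
 [ 0.6229 -0.0347  0.1908]
 [ 0.475  -0.2564  0.1884]
 [ 0.4855 -0.2998  0.1881]]
[[0.6121 0.1175 0.2136]
 [0.6075 0.2095 0.2133]
 [0.609  0.1604 0.2136]]
(array([ -1.9,  -0.2, 101. ]), array([-0.   , -0.001,  0.005]))
```

>>> step_arm --grip_force 40 --pt "-2 -1 40 0 0 0 60" --pt "-2 -1 80 0 0 0 60" --pt "-2 -1 100 0 0 0 60" --pt "-2 -1 100 0 0 0 60" --pt "-2 -1 100 0 0 0 20" --pt "-2 -1 100 0 0 0 20" --pt "-2 -1 100 0 0 0 20" --pt "-2 -1 100 0 0 0 20"

```text
clock: 24.35
tcp_pos: [0.4754, -0.2582, 0.1428]
orientation: [2.151, 2.287, 0.002]
contact_force: [-0.3, 0.6, 7.1]
grip_width: 0.0272
gripper_force: 39.6
```

```bash
python3 - <<'E'
from h import *
print(plan(.550,.0688,.24,.058));print(plan(.617,.0727,.180,.058))
print({k:np.round(v,3) for k,v in r.get_obs().items() if k[:2] in('gr','co','tc')})
E
```

```text
(array([321.7,  94.8, -97.2]), array([0.003, 0.001, 0.003]))
(array([321.6, 161.7, -37. ]), array([0.003, 0.001, 0.003]))
{'tcp_pos': array([ 0.475, -0.258,  0.143]), 'contact_force': array([-0.314,  0.587,  7.13 ]), 'gripper_force': np.float64(39.552), 'grip_width': np.float64(0.027)}
```

>>> step_arm --pt "0 0 -25 0 0 0 20" --pt "0 0 -60 0 0 0 20" --pt "0 0 -99 0 0 0 20" --pt "0 20 -99 0 0 0 20" --pt "5 60 -99 0 0 0 20" --pt "45 80 -99 0 0 0 20" --pt "92 85 -99 0 0 0 20" --pt "140 90 -99 0 0 0 20"

```text
clock: 25.15
tcp_pos: [0.5559, -0.1113, 0.2406]
orientation: [2.153, 2.287, 0.0]
contact_force: [0.6, -0.4, -0.4]
grip_width: 0.0269
gripper_force: 39.8
```

>>> step_arm --pt "45 2 0 0 0 0 20" --pt "90 4 0 0 0 0 20" --pt "135 5 0 0 0 0 20" --pt "170 5 0 0 0 0 20" --pt "182 5 0 0 0 0 20" --pt "182 5 30 0 0 0 20" --pt "182 5 60 0 0 0 20" --pt "182 5 60 0 0 0 20"

```text
clock: 25.95
tcp_pos: [0.5468, 0.0688, 0.1775]
orientation: [-2.151, -2.286, 0.009]
contact_force: [-0.9, -0.6, -0.9]
grip_width: 0.0271
gripper_force: 39.8
```

```bash
python3 - <<'E'
from h import *
f=grab("side"); p=r.get_obs()["tcp_pos"]; shaftfit(f,p[0],p[1]+.003); tilt(f,p[0],p[1])
print(plan(.617,.0727,.167,.058), r.get_obs()["contact_force"])
print("top",tops(grab("top"),.175,.225))
E
```

```text
shaft centre est [0.5468 0.0727] n 67 tcp [0.5483 0.0685 0.1795] viewdir [0.63 0.78]
x slope 0.006 at z=.145 0.5449 z=.07 0.5445 72
y slope -0.006 at z=.145 0.07 z=.07 0.0705 72
(array([ 0.1, 68.9, 12.3]), array([-0.003,  0.001,  0.002])) [-0.20729276  0.3218708  -0.27826077]
top [[ 0.6074  0.2095  0.2132]
 [ 0.4858 -0.3014  0.1873]]
```

>>> step_arm --pt "-1 15 0 0 0 0 20" --pt "-1 30 0 0 0 0 20" --pt "-1 45 0 0 0 0 20" --pt "-1 58 0 0 0 0 20" --pt "-1 67 0 0 0 0 20" --pt "-1 67 0 0 0 0 20"

```text
clock: 26.65
tcp_pos: [0.6181, 0.0723, 0.1818]
orientation: [2.152, 2.286, 0.003]
contact_force: [-0.8, 0.8, -0.7]
grip_width: 0.0271
gripper_force: 39.9
```

```bash
python3 - <<'E'
from h import *
f=grab("side"); shaftfit(f,.617,.073)
print(plan(.617,.0727,.167,.058), r.get_obs()["contact_force"])
E
```

```text
shaft centre est [0.618  0.0765] n 54 tcp [0.617  0.0722 0.1813] viewdir [0.68 0.74]
(array([ 0.5,  0. , 14.3]), array([0.001, 0.   , 0.003])) [ 0.3398331  -0.5383563   0.20318451]
```

>>> step_arm --pt "0 0 6 0 0 0 20" --pt "0 0 11 0 0 0 20" --pt "0 0 14 0 0 0 20" --pt "0 0 14 0 0 0 20" --pt "0 0 14 0 0 0 32" --pt "0 0 14 0 0 0 45" --pt "0 0 14 0 0 0 50" --pt "0 0 14 0 0 0 50"

```text
clock: 27.5
tcp_pos: [0.616, 0.0726, 0.1658]
orientation: [-2.152, -2.288, 0.001]
contact_force: [-0.6, -0.6, 0.3]
grip_width: 0.0503
gripper_force: 0.0
```

>>> step_arm --pt "0 0 -35 0 0 0 60" --pt "0 0 -75 0 0 0 60" --pt "-30 -30 -75 0 0 0 60" --pt "-70 -60 -75 0 0 0 60" --pt "-115 -80 -75 0 0 0 60" --pt "-160 -100 -75 0 0 0 60" --pt "-205 -115 -75 0 0 0 60" --pt "-252 -125 -75 0 0 0 60"

```text
clock: 28.3
tcp_pos: [0.5056, -0.1879, 0.2412]
orientation: [-2.152, -2.288, -0.001]
contact_force: [1.6, -0.1, -0.1]
grip_width: 0.06
gripper_force: 0.0
```

>>> step_arm --pt "-47 -12 0 0 0 0 60" --pt "-94 -24 0 0 0 0 60" --pt "-113 -28 0 0 0 0 60" --pt "-113 -28 0 0 0 0 60" --pt "-113 -28 0 0 0 0 60"

```text
clock: 28.8
tcp_pos: [0.4858, -0.301, 0.2409]
orientation: [-2.153, -2.287, 0.0]
contact_force: [0.5, -0.2, 0.2]
grip_width: 0.0602
gripper_force: 0.0
```

```bash
python3 - <<'E'
from h import *
f=grab("side"); print(tops(f,.165,.225,(.36,.7,-.4,.28)));print(tops(grab("top"),.175,.225))
print(plan(.4857,-.3010,.14,.058))
E
```

```text
[[ 0.6074  0.2101  0.1998]
 [ 0.6086  0.1628  0.2009]
 [ 0.6121  0.1187  0.201 ]
 [ 0.6148  0.0732  0.2014]
 [ 0.6222 -0.0348  0.1927]
 [ 0.4859 -0.3003  0.188 ]]
[[0.6155 0.0719 0.2135]
 [0.6121 0.1174 0.2134]
 [0.607  0.2091 0.213 ]
 [0.6092 0.1604 0.2132]]
(array([ -1.5,  -0.8, 100.9]), array([-0.   , -0.001,  0.005]))
```

>>> step_arm --grip_force 40 --pt "-1 -1 40 0 0 0 60" --pt "-1 -1 80 0 0 0 60" --pt "-1 -1 100 0 0 0 60" --pt "-1 -1 100 0 0 0 60" --pt "-1 -1 100 0 0 0 20" --pt "-1 -1 100 0 0 0 20" --pt "-1 -1 100 0 0 0 20" --pt "-1 -1 100 0 0 0 20"

```text
clock: 29.7
tcp_pos: [0.4861, -0.3027, 0.143]
orientation: [2.15, 2.286, 0.002]
contact_force: [-0.3, 0.4, 7.4]
grip_width: 0.0274
gripper_force: 39.7
```

```bash
python3 - <<'E'
from h import *
print(plan(.550,.0228,.24,.058));print(plan(.620,.0267,.180,.058))
print({k:np.round(v,3) for k,v in r.get_obs().items() if k[:2] in('gr','co','tc')})
E
```

```text
(array([320.9,  84. , -97.1]), array([0.003, 0.001, 0.003]))
(array([320.5, 153.9, -36.9]), array([0.003, 0.001, 0.003]))
{'tcp_pos': array([ 0.486, -0.303,  0.143]), 'contact_force': array([-0.327,  0.384,  7.405]), 'gripper_force': np.float64(39.716), 'grip_width': np.float64(0.027)}
```

>>> step_arm --pt "0 0 -25 0 0 0 20" --pt "0 0 -60 0 0 0 20" --pt "0 0 -99 0 0 0 20" --pt "0 20 -99 0 0 0 20" --pt "5 60 -99 0 0 0 20" --pt "45 75 -99 0 0 0 20" --pt "92 80 -99 0 0 0 20" --pt "140 80 -99 0 0 0 20"

```text
clock: 30.5
tcp_pos: [0.5569, -0.1561, 0.2404]
orientation: [2.152, 2.287, -0.0]
contact_force: [-0.2, 1.6, -0.8]
grip_width: 0.0267
gripper_force: 40.0
```

>>> step_arm --pt "45 2 0 0 0 0 20" --pt "90 4 0 0 0 0 20" --pt "135 4 0 0 0 0 20" --pt "170 4 0 0 0 0 20" --pt "181 4 0 0 0 0 20" --pt "181 4 30 0 0 0 20" --pt "181 4 60 0 0 0 20" --pt "181 4 60 0 0 0 20"

```text
clock: 31.3
tcp_pos: [0.5465, 0.0228, 0.1775]
orientation: [-2.151, -2.285, 0.008]
contact_force: [-0.4, -0.1, -1.6]
grip_width: 0.027
gripper_force: 40.0
```

```bash
python3 - <<'E'
from h import *
f=grab("side"); p=r.get_obs()["tcp_pos"]; shaftfit(f,p[0],p[1]+.003); tilt(f,p[0],p[1])
print(plan(.619,.0267,.167,.058), r.get_obs()["contact_force"])
E
```

```text
shaft centre est [0.5467 0.0264] n 67 tcp [0.548  0.0225 0.1795] viewdir [0.66 0.75]
x slope 0.005 at z=.145 0.5451 z=.07 0.5447 72
y slope 0.012 at z=.145 0.0249 z=.07 0.024 72
(array([-0. , 71.2, 12.3]), array([-0.003,  0.001,  0.002])) [ 0.04932693 -0.10257458 -1.30928874]
```

>>> step_arm --pt "-1 15 0 0 0 0 20" --pt "-1 30 0 0 0 0 20" --pt "-1 45 0 0 0 0 20" --pt "-1 58 0 0 0 0 20" --pt "-1 69 0 0 0 0 20" --pt "-1 69 0 0 0 0 20"

```text
clock: 31.95
tcp_pos: [0.6201, 0.0262, 0.1817]
orientation: [2.151, 2.286, 0.003]
contact_force: [-0.5, -0.5, -1.2]
grip_width: 0.0271
gripper_force: 40.1
```

```bash
python3 - <<'E'
from h import *
f=grab("side"); shaftfit(f,.619,.027)
print(plan(.619,.0267,.167,.058), r.get_obs()["contact_force"])
E
```

```text
shaft centre est [0.6198 0.0311] n 61 tcp [0.6189 0.0261 0.1813] viewdir [0.71 0.71]
(array([ 0.6,  0.1, 14.3]), array([0.001, 0.   , 0.003])) [-0.65524008  0.52013355 -0.94135498]
```

>>> step_arm --pt "0 0 6 0 0 0 20" --pt "0 0 11 0 0 0 20" --pt "0 0 14 0 0 0 20" --pt "0 0 14 0 0 0 20" --pt "0 0 14 0 0 0 32" --pt "0 0 14 0 0 0 45" --pt "0 0 14 0 0 0 50" --pt "0 0 14 0 0 0 50"

```text
clock: 32.8
tcp_pos: [0.6178, 0.0266, 0.1658]
orientation: [-2.152, -2.288, 0.001]
contact_force: [0.0, -0.2, -0.3]
grip_width: 0.0501
gripper_force: 0.0
```

>>> step_arm --pt "0 0 -35 0 0 0 60" --pt "0 0 -75 0 0 0 60" --pt "-25 -40 -75 0 0 0 60" --pt "-60 -75 -75 0 0 0 60" --pt "-80 -100 -75 0 0 0 60" --pt "-80 -100 -75 0 0 0 50" --pt "-80 -100 -75 0 0 0 50"

```text
clock: 33.5
tcp_pos: [0.5231, -0.0595, 0.2414]
orientation: [-2.154, -2.287, -0.002]
contact_force: [-0.5, 0.5, -0.6]
grip_width: 0.0498
gripper_force: 0.0
```

```bash
python3 - <<'E'
from h import *
f=grab("side"); t=grab("top"); print(tops(f,.165,.225,(.36,.7,-.4,.28)));print(tops(t,.175,.225))
W=cloud(t); m=(W[...,2]>.19)&(abs(W[...,0]-.622)<.02)&(abs(W[...,1]+.036)<.02); p=W[m]; print("post top",len(p),p.min(0),p.max(0),p.mean(0))
W=cloud(f); m=(W[...,2]>.112)&(W[...,2]<.13)&(W[...,0]>.39)&(W[...,0]<.53)&(W[...,1]>.24)&(W[...,1]<.34); p=W[m]; print("cover y",np.percentile(p[:,1],[2,98]))
im=f["image"][110:310,210:450]; cv2.imwrite("pics/g1.png",cv2.resize(im,(720,600))[:,:,::-1])
print(plan(.621,-.036,.24,.058))
E
```

```text
[[ 0.6077  0.2105  0.2009]
 [ 0.6087  0.1629  0.2012]
 [ 0.6123  0.1188  0.2006]
 [ 0.6227 -0.0339  0.193 ]]
[[0.6165 0.0261 0.2139]
 [0.6153 0.0712 0.2136]
 [0.6124 0.1175 0.213 ]
 [0.6073 0.209  0.213 ]
 [0.6093 0.1601 0.2132]]Traceback (most recent call last):
  File "<stdin>", line 3, in <module>
    return umr_minimum(a, axis, None, out, keepdims, initial, where)
ValueError: zero-size array to reduction operation minimum which has no identity
```

>>> step_arm --grip_force 30 --pt "8 45 0 0 0 0 50" --pt "18 90 0 0 0 0 50" --pt "18 100 0 0 0 0 50" --pt "18 100 0 0 0 0 50" --pt "18 100 0 0 0 0 50"

```text
clock: 34.1
tcp_pos: [0.6214, -0.0356, 0.2406]
orientation: [-2.152, -2.288, 0.003]
contact_force: [-0.2, -0.4, -0.5]
grip_width: 0.0504
gripper_force: 0.0
```

```bash
python3 - <<'E'
from h import *
f=grab("side"); print(plan(.622,-.035,.163,.058))
W=cloud(f); m=(W[...,2]>.112)&(W[...,2]<.13)&(W[...,0]>.39)&(W[...,0]<.53)&(W[...,1]>.24)&(W[...,1]<.34); p=W[m]; print("cover y",np.percentile(p[:,1],[2,98]))
m=(W[...,2]>.155)&(W[...,2]<.21)&(abs(W[...,0]-.622)<.02)&(abs(W[...,1]+.036)<.02); p=W[m]; print(len(p),p.min(0) if len(p) else '',p.max(0) if len(p) else '')
im=f["image"][110:310,210:450]; cv2.imwrite("pics/g1.png",cv2.resize(im,(720,600))[:,:,::-1])
E
```

```text
(array([ 0.8,  1.2, 77.9]), array([-0.001,  0.   ,  0.002]))
cover y [0.26960982 0.29412303]
135 [ 0.61507609 -0.04307229  0.15561622] [ 0.63070913 -0.02523705  0.20971876]
```

View pics/g1.png

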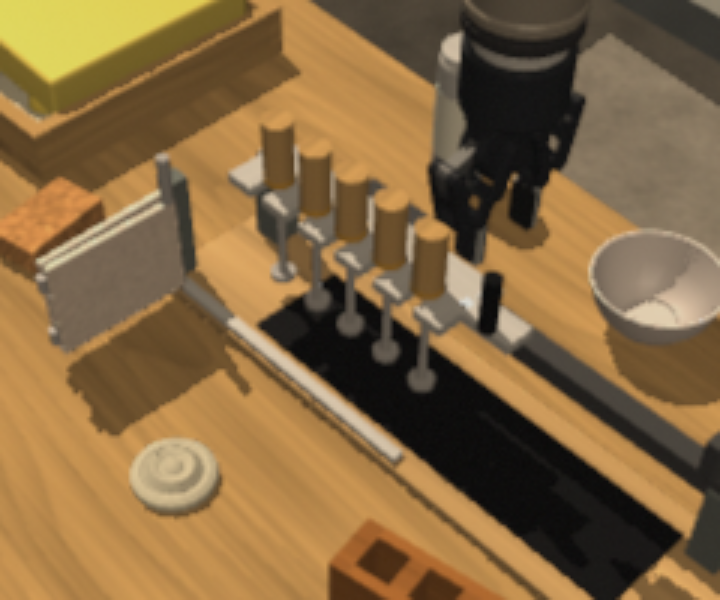

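All five rods hang upright, from (278,150) to (430,260), the cover is folded and the post stands clear at (490,300). I'll grip the post next.

>>> step_arm --grip_force 30 --pt "1 1 35 0 0 0 50" --pt "1 1 70 0 0 0 50" --pt "1 1 77 0 0 0 50" --pt "1 1 77 0 0 0 30" --pt "1 1 77 0 0 0 10" --pt "1 1 77 0 0 0 10" --pt "1 1 77 0 0 0 10" --pt "1 1 77 0 0 0 10"

```text
clock: 34.95
tcp_pos: [0.6234, -0.0348, 0.1663]
orientation: [2.152, 2.287, 0.003]
contact_force: [-3.8, 0.4, 8.0]
grip_width: 0.0151
gripper_force: 29.5
```

>>> step_arm --pt "-3 0 0 0 0 0 10" --pt "-9 0 0 0 0 0 10" --pt "-18 0 0 0 0 0 10" --pt "-28 0 0 0 0 0 10" --pt "-38 0 0 0 0 0 10" --pt "-46 0 0 0 0 0 10" --pt "-50 0 0 0 0 0 10" --pt "-50 0 0 0 0 0 10"

```text
clock: 35.75
tcp_pos: [0.6263, -0.0855, 0.1663]
orientation: [2.153, 2.286, 0.002]
contact_force: [-3.6, -1.2, 7.2]
grip_width: 0.015
gripper_force: 29.5
```

>>> step_arm --pt "-3 0 0 0 0 0 10" --pt "-10 0 0 0 0 0 10" --pt "-22 0 0 0 0 0 10" --pt "-36 0 0 0 0 0 10" --pt "-50 0 0 0 0 0 10" --pt "-64 0 0 0 0 0 10" --pt "-78 0 0 0 0 0 10" --pt "-88 0 0 0 0 0 10"

```text
clock: 36.55
tcp_pos: [0.6313, -0.173, 0.1663]
orientation: [2.153, 2.287, 0.002]
contact_force: [-4.5, 2.2, 7.7]
grip_width: 0.0152
gripper_force: 29.7
```

>>> step_arm --pt "-8 0 0 0 0 0 10" --pt "-18 0 0 0 0 0 10" --pt "-28 0 0 0 0 0 10" --pt "-38 0 0 0 0 0 10" --pt "-46 0 0 0 0 0 10" --pt "-52 0 0 0 0 0 10" --pt "-54 0 0 0 0 0 10" --pt "-54 0 0 0 0 0 10"

```text
clock: 37.35
tcp_pos: [0.6344, -0.2273, 0.1663]
orientation: [2.153, 2.286, 0.001]
contact_force: [-4.3, -0.7, 6.6]
grip_width: 0.0153
gripper_force: 29.6
```

>>> step_arm --pt "-2 0 0 0 0 0 10" --pt "-4 0 0 0 0 0 10" --pt "-6 0 0 0 0 0 10" --pt "-8 0 0 0 0 0 10" --pt "-8 0 0 0 0 0 10"

```text
clock: 37.85
tcp_pos: [0.6345, -0.2288, 0.1662]
orientation: [-2.144, -2.285, -0.008]
contact_force: [-12.3, 15.7, 16.6]
grip_width: 0.0153
gripper_force: 30.7
```

>>> step_arm --pt "3 0 0 0 0 0 10" --pt "5 0 0 0 0 0 25" --pt "5 0 0 0 0 0 45" --pt "5 0 0 0 0 0 50" --pt "5 0 -30 0 0 0 50" --pt "5 0 -75 0 0 0 50" --pt "5 -45 -90 0 0 0 50" --pt "5 -90 -90 0 0 0 50"

```text
clock: 38.65
tcp_pos: [0.5461, -0.236, 0.2571]
orientation: [2.148, 2.285, 0.002]
contact_force: [-0.3, -1.5, -0.5]
grip_width: 0.0502
gripper_force: 0.0
```

>>> step_arm --pt "0 -45 0 0 0 0 50" --pt "0 -90 0 0 0 0 50" --pt "0 -110 0 0 0 0 50" --pt "0 -110 0 0 0 0 50"

```text
clock: 39.05
tcp_pos: [0.4321, -0.2421, 0.2544]
orientation: [-2.157, -2.283, -0.003]
contact_force: [0.5, 0.0, 0.9]
grip_width: 0.0499
gripper_force: 0.0
```

```bash
python3 - <<'E'
from h import *
f=grab("side"); t=grab("top"); print(tops(f,.165,.225,(.36,.7,-.4,.28)));print(tops(t,.175,.225))
W=cloud(f); m=(W[...,2]>.112)&(W[...,2]<.13)&(W[...,0]>.39)&(W[...,0]<.53)&(W[...,1]>.24)&(W[...,1]<.34); p=W[m]; print("cover y",np.percentile(p[:,1],[2,98]))
im=f["image"][110:350,210:498]; cv2.imwrite("pics/g2.png",cv2.resize(im,(720,600))[:,:,::-1])
E
```

```text
[[ 0.6183  0.0166  0.2023]
 [ 0.6301 -0.17    0.2102]
 [ 0.6343 -0.228   0.1924]]
[[ 0.6263 -0.1215  0.2134]
 [ 0.6275 -0.1665  0.2137]
 [ 0.6232 -0.0753  0.2134]
 [ 0.6203 -0.0327  0.2135]
 [ 0.6186  0.0164  0.214 ]]
cover y [0.26944516 0.29446386]
```

View pics/g2.png

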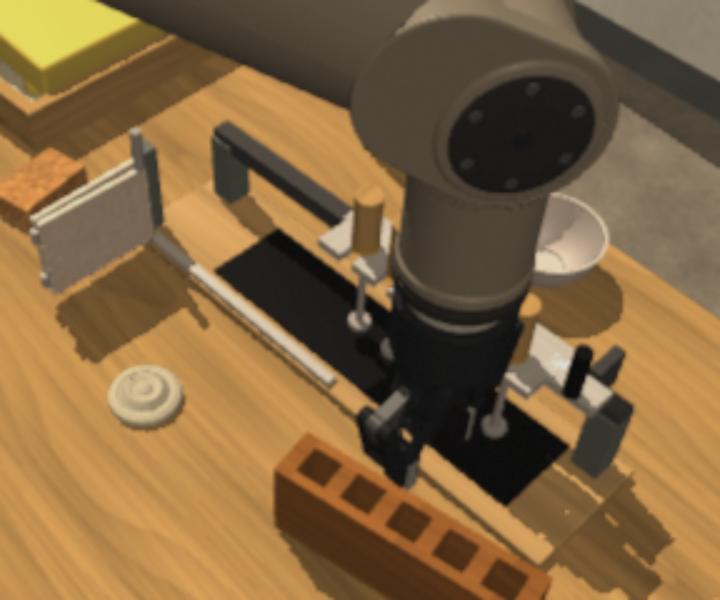

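All rods still hang and the cover is folded. The carriage moved about 193 mm before it resisted, so I'll push the post again with closed fingers to confirm it is at the stop.

```bash
python3 -c "
from h import *
print(plan(.6325,-.2003,.254,.058))"
```

```text
(array([ 28.9, 198.8,   1.2]), array([ 0.002, -0.   ,  0.003]))
```

>>> step_arm --pt "10 45 0 0 0 0 20" --pt "20 90 0 0 0 0 8" --pt "29 135 0 0 0 0 6" --pt "29 180 0 0 0 0 6" --pt "29 199 0 0 0 0 6" --pt "29 199 0 0 0 0 6" --pt "29 199 0 0 0 0 6"

```text
clock: 39.85
tcp_pos: [0.6322, -0.2002, 0.2533]
orientation: [-2.152, -2.288, 0.003]
contact_force: [-0.9, -0.2, -0.3]
grip_width: 0.0058
gripper_force: 0.0
```

```bash
python3 -c "
from h import *
f=grab('side');print(tops(f,.165,.225,(.36,.7,-.4,.28)));print(plan(.6325,-.2003,.168,.058))"
```

```text
[[ 0.6184  0.0173  0.2028]
 [ 0.6204 -0.0314  0.203 ]
 [ 0.6238 -0.0741  0.203 ]
 [ 0.6261 -0.1203  0.2039]
 [ 0.6284 -0.1654  0.2036]
 [ 0.6336 -0.2282  0.1928]]
(array([ 0.3,  1.2, 85.7]), array([-0.001,  0.   ,  0.002]))
```

>>> step_arm --pt "0 1 40 0 0 0 6" --pt "0 1 75 0 0 0 6" --pt "0 1 86 0 0 0 6" --pt "0 1 86 0 0 0 6" --pt "-5 1 86 0 0 0 6" --pt "-9 1 86 0 0 0 6" --pt "-12 1 86 0 0 0 6" --pt "-12 1 86 0 0 0 6"

```text
clock: 40.7
tcp_pos: [0.6343, -0.2113, 0.1697]
orientation: [-2.152, -2.288, -0.004]
contact_force: [-1.1, 3.9, 2.9]
grip_width: 0.0058
gripper_force: 2.0
```

>>> step_arm --pt "-2 0 0 0 0 0 6" --pt "-4 0 0 0 0 0 6" --pt "-6 0 0 0 0 0 6" --pt "-6 0 0 0 0 0 6"

```text
clock: 41.1
tcp_pos: [0.6342, -0.2116, 0.1693]
orientation: [-2.142, -2.286, -0.009]
contact_force: [-7.6, 18.7, 13.0]
grip_width: 0.0062
gripper_force: 9.6
```

The post did not move under 19 N, well above the 2.5 N of friction, so the carriage is at its hard stop. I'll back off, clear the scene and check.

>>> step_arm --pt "5 0 0 0 0 0 6" --pt "13 0 0 0 0 0 6" --pt "13 0 0 0 0 0 6" --pt "13 0 -35 0 0 0 6" --pt "13 0 -80 0 0 0 6" --pt "13 -30 -100 0 0 0 6" --pt "13 -75 -105 0 0 0 6" --pt "13 -110 -105 0 0 0 6"

```text
clock: 41.9
tcp_pos: [0.5219, -0.2136, 0.2745]
orientation: [2.153, 2.284, 0.001]
contact_force: [-0.6, 0.9, 0.1]
grip_width: 0.0062
gripper_force: 0.0
```

>>> step_arm --pt "40 -20 0 0 0 0 6" --pt "85 -30 0 0 0 0 6" --pt "130 -40 0 0 0 0 6" --pt "175 -50 0 0 0 0 6" --pt "220 -50 0 0 0 0 6" --pt "265 -50 0 0 0 0 6" --pt "280 -50 0 0 0 0 6" --pt "280 -50 0 0 0 0 6"

```text
clock: 42.7
tcp_pos: [0.4567, 0.0669, 0.2734]
orientation: [2.148, 2.292, 0.001]
contact_force: [0.4, -0.0, 0.1]
grip_width: 0.0058
gripper_force: 0.0
```

```bash
python3 - <<'E'
from h import *
f=grab("side"); t=grab("top"); print(tops(f,.165,.225,(.36,.7,-.4,.28)));print(tops(t,.175,.225))
W=cloud(f); m=(W[...,2]>.112)&(W[...,2]<.13)&(W[...,0]>.39)&(W[...,0]<.53)&(W[...,1]>.24)&(W[...,1]<.34); p=W[m]; print("cover y",np.percentile(p[:,1],[2,98]))
im=f["image"][110:350,210:498]; cv2.imwrite("pics/g3.png",cv2.resize(im,(720,600))[:,:,::-1])
E
```

```text
[[ 0.6184  0.017   0.2029]
 [ 0.6199 -0.0313  0.2028]
 [ 0.6233 -0.0745  0.2032]
 [ 0.6262 -0.1203  0.2034]
 [ 0.628  -0.1659  0.204 ]
 [ 0.634  -0.2283  0.194 ]]
[[ 0.6264 -0.1216  0.2137]
 [ 0.6279 -0.1663  0.2133]
 [ 0.6233 -0.0753  0.2137]
 [ 0.6202 -0.0328  0.2135]
 [ 0.6186  0.016   0.2136]]
cover y [0.26953666 0.29403198]
```

View pics/g3.png

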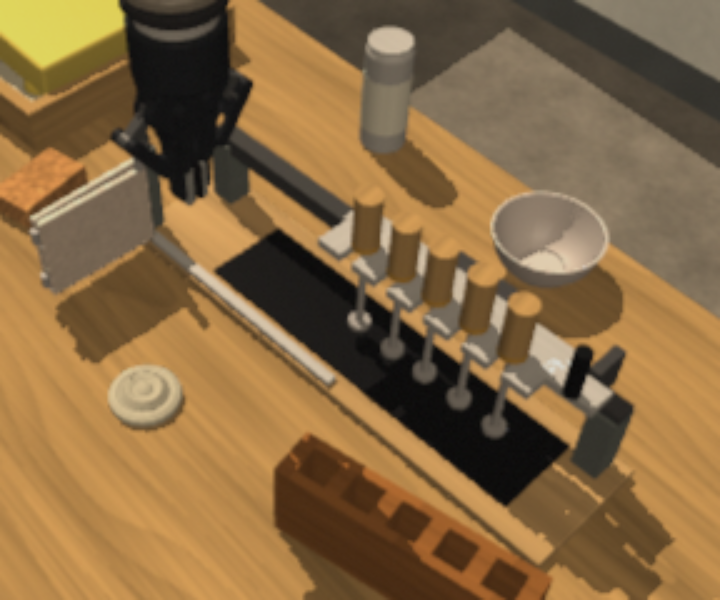

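Five rods hang from (368,215) to (520,325), the carriage is against its end post at (605,400), the cover is folded and the gripper is clear of everything. I'm handing in.

```bash
python3 -c "
from bench import r
print(r.hand_in())"
```

```text
the job is handed in; nothing more can be done
None
```

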